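# Close the dye mixer's screw lid and start it

## Task

The blue lid of the dye mixer is sitting on top of its thread. Without lifting it, turn it backward (anticlockwise from above) until it drops into the thread, then screw it forward (clockwise) fully home against its stop. Only then press the green start button all the way down and let it go, and leave the spoon, the bottle and the amber jar where they are.

Things in the scene. Friction and masses are not known exactly. Their poses are not given: they have to be found in the camera images.
- mixer: White dye mixer, fixed to the counter; origin on the lid's axis at counter height, z up. Its body is 55 mm high, 170 mm along x and 330 mm along y (from +90 to -240 mm). A steel pot and collar, 93 mm in diameter, stand on it; the button is at its -y end.
- collar (a point): Centre of the collar's top face, on the lid's axis, 125 mm above the counter; axes as the mixer's. Its 60 mm bore has three level ledges flush with this face, 30 degree entries (gaps) between them, and orange stop walls 10 mm proud of it. Under each ledge a thread groove descends clockwise to a stop wall. Its x is the handle's direction when the lid is fully home.
- lid_handle (a point): Centre of the loose lid's white bar handle: 54 mm long (along x), 12 mm wide (y), its top 13 mm above this point, z up. It stands on a blue round plug, 57 mm in diameter, whose flat top is 13 mm below this point. Three steel lugs (6 mm pins, reaching a 73 mm circle) are 35 mm below it. At the start it is 38 mm above collar, its x turned 8 to 49 degrees anticlockwise of the collar's x.
- lid: The lid, 250 g (origin at the plug's underside centre, axes as the handle's). Turned anticlockwise to 72 to 80 degrees from the collar's x it falls 11 mm by its own weight; a wall stops it at about 92. Then turned clockwise it sinks 5 mm more and stops at about 0 degrees, fully home, handle centre 22 mm above the collar. It turns lightly: fingers loosely astride the bar suffice.
- start_top (a point): Centre of the top of the round green start button (30 mm diameter), 135 mm from the lid's axis along the collar frame's -y, in a black housing on the mixer's body; pushed straight down.
- start (a joint): Start button travel in m: 0 released, 0.006 fully down; spring, 5 N at full travel, springs back.
- vinegar: clear bottle with a red cap, 68 mm diameter, 210 mm high; origin at its underside; leave alone
- dye_jar: small amber jar with an orange cap, 60 mm diameter, 75 mm high; origin at its underside; leave alone
- spoon: steel spoon lying on the counter, along its x axis; leave alone

How it is judged:
By the outcome, as a careful person would: the job done as asked, in the order asked, and still so for the second after the job is handed in, with the robot touching nothing.
It also fails if it takes over 54 s, if anything falls off the work surface, if the arm or the gripper's body presses on something with over 40 N, if the wrist force passes 120 N, or if a joint passes its speed limit or range.

## Robot

A 6-joint arm with a two-finger parallel gripper is mounted at the origin on the work surface. World frame = base frame: x ahead of the robot, y to its left, z up, the work surface at z = 0. Lengths are in mm, angles in rad, forces in N, time in s.
With the tool pointing down it reaches from about 350 to 725 mm from the base axis. Payload 6 kg.
Tool frame: the origin (TCP) lies between the finger pads; the fingertips stand arm.nose_length ahead of it and the grasp point (between the pads) lies 6 mm ahead of it (arm.nose_length is the distance from the TCP to the fingertips, in mm); z points along the fingers, y is the direction in which the jaws open and shut (so a half turn about z gives the same grasp; the last joint's range is limited). The gripper opens to 85 mm and grips with 20 to 120 N. Pads are 22 mm wide; open, the fingers measure 114 mm over their backs; the gripper's body (76 mm by 85 mm) begins 54 mm behind the grasp point. The pads swing forward as they close: fully open they stand 13 mm farther back than shut.
Start: joints at [-1.015, 0.04, 0.085, 0, -1.615, -0.334], TCP at [132.004, -585.279, 256.261] pointing down, gripper open.
Joint ranges: [-2.56, 2.56], [-1.29, 2.01], [-1.08, 1.49], [-3.29, 1.98], [-2.81, -0.18], [-2.99, 2.99]. Speed limits (rad/s): [2.57, 2.57, 3.01, 3.14, 3.14, 3.14].

## Interface

Orientations are given as a rotation vector (axis times angle).
In Python, from station import arm, cams gives the robot as it stands.
- The arm moves only by the tool arm_command, never from a script. Its argument "rows" is a list that holds one entry, the list of rows, each a list of 7 numbers: the shift along the tool's x, y, z in m, then the turn, a rotation vector about the tool's x, y, z in degrees, then the closure in counts, from 0 (fully open) to 255 (shut). In form: [[[tx, ty, tz, rx, ry, rz, claw], ...]]. A call has 1 to 10 rows; each row is the pose to reach, as a shift and turn from the pose commanded when the call began, along the tool's axes at that moment; what a row does not reach only later rows make up. A row lasts 1/10 s, in which the tool goes at most 50 mm and 8.59 degrees, less where a joint would pass 70% of its speed; a pose out of reach is approached as far as the arm can. A call with a gripper value outside its range is refused whole. The fingers move at their own pace and stop on an object; "squeeze" is the grip in N (left out, the last holds). Time passes only in rows, so rows that repeat a pose let the fingers close. It gives the time, the measured TCP pose, the force and the opening at its end, in the units of the state.
- arm.state(): the state, without advancing time (a new reading comes with each control period).
- cams.get_image(name): name is "scene" or "top" or "wrist"; returns the picture (480x640x3 uint8, red, green, blue); there is no depth.
- cams.camera_params(name): a dict with "intrinsics" (3x3 intrinsics, pixels), "k1" (the pictures are not rectified: a ray, as slopes to the right and down, at radius r is drawn at 1 + k1 r^2 times it, then the intrinsics apply), "origin" and "orientation" of the camera in the world; the wrist camera has in their place "tool_from_camera" (4x4, takes a point from camera to tool coordinates, whose origin is the TCP and whose axes are the flange's). Camera axes: x right, y down, z forward; pixel columns grow to the right and rows downward; lengths in mm; the calibration is good to about 2 mm. A picture is of the moment at which its call begins: read the wrist's pose just before it. camera_params takes no time and is no camera call.
- arm.finish_job(): hands the job in, once; it reports no verdict.
The state is a dict: "time_s": time; "joint_positions": joint angles; "joint_vel": joint speeds; "effort": joint torques, N m; "ee_pos": TCP position; "tool_rot": TCP orientation; "ft_force": force on the tool from outside, world axes, zero at the start; "torque": the same for the moment, N m; "width": finger opening in mm.
Only numpy, scipy, OpenCV 4.12 (cv2) and the standard library are available. Lean on these libraries where they do the work, as an engineer would, in place of code of your own. Each camera call takes 0.05 s, during which the arm holds its last target.

## Working session

There is one attempt and no reset: what is moved stays moved. The work goes in short steps, Python scripts to look and compute and a tool call to move; the robot and the scene stay as the last step left them, time stands still between calls to the robot, and variables do not carry over. Pictures are saved under pics/ and viewed, and the job is handed in when it is done.

Besides the shell and the picture viewer there is one more tool, called after "Call:" as name([rows], argument=value, ...), one row to a line, values as JSON. arm_command: Moves the arm, as the interface text tells. Its arguments: {"type":"object","properties":{"rows":{"type":"array"},"squeeze":{"type":"number"}},"required":["rows"]}

```bash
mkdir -p pics; ls
python3 - <<'E'
from station import arm,cams
import cv2
print(arm.state()); print(arm.nose_length)
for n in ["scene","top","wrist"]:
    im=cams.get_image(n); cv2.imwrite(f"pics/{n}0.png",im[:,:,::-1]); print(n,cams.camera_params(n))
E
```

```text
pics
{'time_s': 0.0, 'joint_positions': array([-1.01527455e+00,  4.08534529e-02,  8.38207345e-02, -4.97257504e-04,
       -1.61550661e+00, -3.33686922e-01]), 'joint_vel': array([ 0.00017486,  0.00152401, -0.00087007, -0.00070957, -0.00154293,
        0.00083202]), 'effort': array([-7.28580726e-04, -3.68207359e+01,  3.47418308e+01,  6.93232164e+00,
       -5.28108751e-03, -1.16992896e-05]), 'ee_pos': array([ 132.03715787, -585.00194273,  255.25410631]), 'tool_rot': array([ 3.47743867e-01, -3.12198309e+00, -2.80707398e-03]), 'ft_force': array([-0.43426474,  0.81097576,  0.27737278]), 'torque': array([-0.00981326,  0.02672976, -0.00763169]), 'width': 85.17594508306259}
25.0
scene {'intrinsics': array([[596.14708162,   0.        , 310.02200954],
       [  0.        , 596.14708162, 244.97542487],
       [  0.        ,   0.        ,   1.        ]]), 'k1': -0.1641555525849955, 'origin': array([1438.66848725,  474.07105299, 1166.70838796]), 'orientation': array([-1.31432814, -2.21443474,  0.90763407])}
top {'intrinsics': array([[619.72213631,   0.        , 322.11202788],
       [  0.        , 619.72213631, 235.83819549],
       [  0.        ,   0.        ,   1.        ]]), 'k1': -0.11806678353013514, 'origin': array([3.41134015e+02, 1.63510581e-01, 1.29753646e+03]), 'orientation': array([-2.16773253,  2.13256708, -0.14720247])}
wrist {'intrinsics': array([[395.49400885,   0.        , 318.83678549],
       [  0.        , 395.49400885, 236.98846501],
       [  0.        ,   0.        ,   1.        ]]), 'k1': -0.047500670852223974, 'tool_from_camera': array([[-5.04614208e-04, -9.65307637e-01, -2.61114746e-01,
         6.75663058e+01],
       [ 9.99999843e-01, -5.50206160e-04,  1.01503575e-04,
         6.16094824e-01],
       [-2.41649118e-04, -2.61114654e-01,  9.65307764e-01,
        -1.17516268e+02],
       [ 0.00000000e+00,  0.00000000e+00,  0.00000000e+00,
         1.00000000e+00]])}
```

View pics/scene0.png

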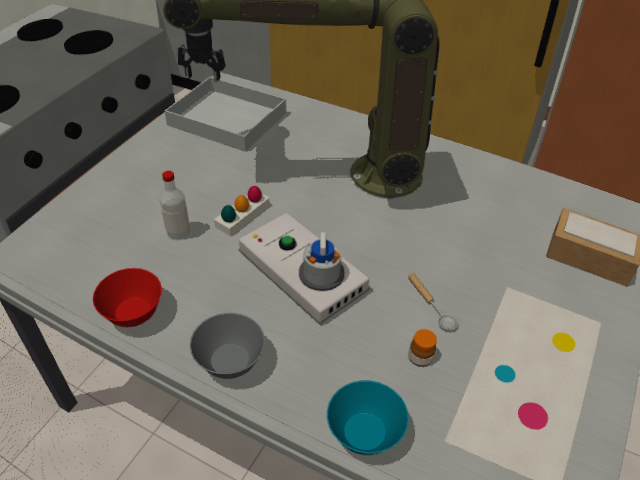

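View pics/top0.png

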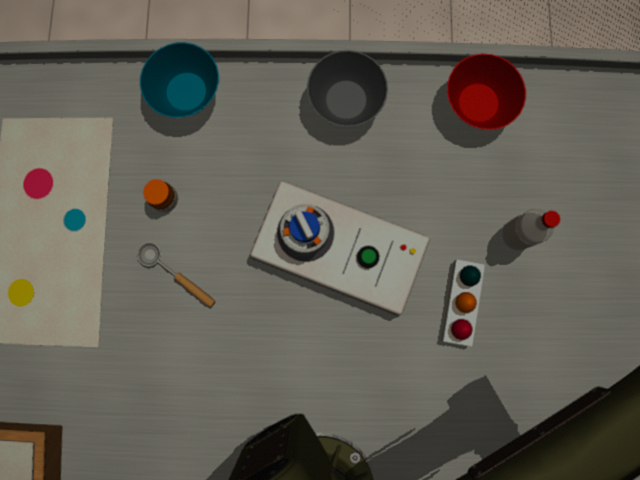

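View pics/wrist0.png

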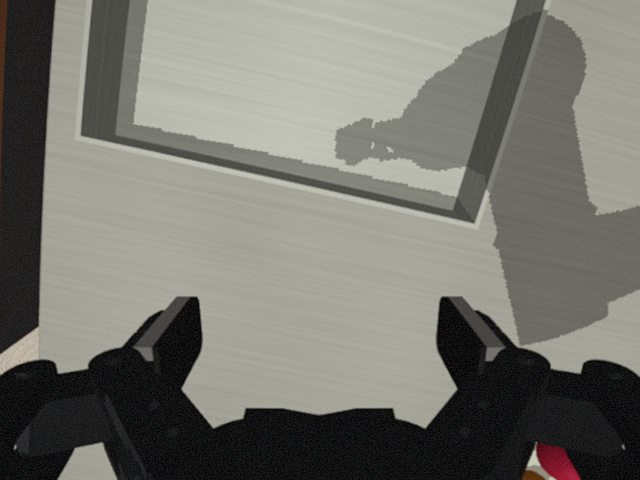

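Run:
```python
import cv2
im=cv2.imread("pics/top0.png")
cv2.imwrite("pics/topc.png",cv2.resize(im[170:330,240:440],None,fx=4,fy=3.75 and 4,interpolation=cv2.INTER_CUBIC)[:600])
im=cv2.imread("pics/top0.png")
cv2.imwrite("pics/topd.png",cv2.resize(im[195:265,270:340],None,fx=8,fy=8,interpolation=cv2.INTER_CUBIC))
im=cv2.imread("pics/scene0.png")
cv2.imwrite("pics/scenec.png",cv2.resize(im[210:325,230:380],None,fx=5,fy=5,interpolation=cv2.INTER_CUBIC))
```

```text
(no output)
```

View pics/topc.png

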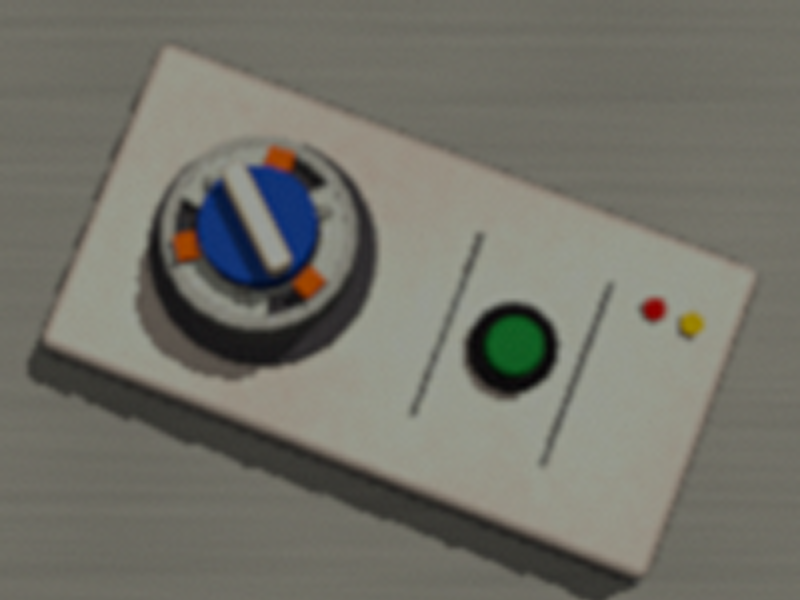

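View pics/topd.png

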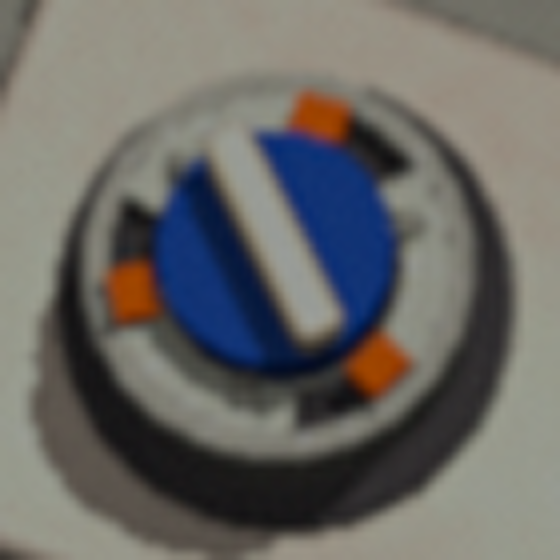

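View pics/scenec.png

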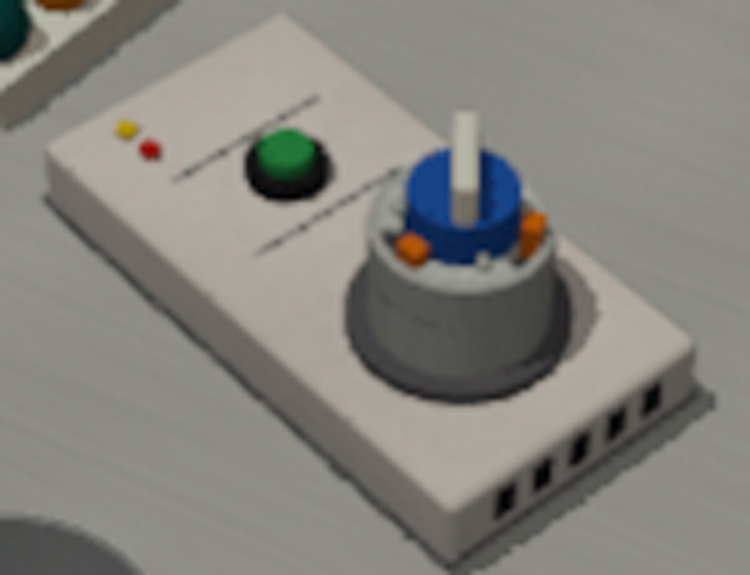

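```bash
cat > h.py <<'E'
import numpy as np, cv2
from scipy.spatial.transform import Rotation as R
from station import arm,cams
def ray(name,uv):
    p=cams.camera_params(name); k=p["intrinsics"]
    n=cv2.undistortPoints(np.array(uv,float).reshape(-1,1,2),k,np.array([p["k1"],0,0,0,0.])).reshape(-1,2)
    # forward model: 1+k1 r^2 on the undistorted ray
    d=np.c_[n,np.ones(len(n))]
    if "origin" in p: return np.array(p["origin"]),R.from_rotvec(p["orientation"]).apply(d)
    s=arm.state(); T=p["tool_from_camera"]; Rt=R.from_rotvec(s["tool_rot"])
    return s["ee_pos"]+Rt.apply(T[:3,3]), Rt.apply(d@T[:3,:3].T)
def atz(name,uv,z):
    o,d=ray(name,uv); z=np.broadcast_to(z,len(d))
    return o+d*((z-o[2])/d[:,2])[:,None]
E
python3 - <<'E'
from h import *
np.set_printoptions(precision=1,suppress=True)
c=lambda L:[(240+(u+.5)/4-.5,170+(v+.5)/4-.5) for u,v in L]
d=lambda L:[(270+(u+.5)/8-.5,195+(v+.5)/8-.5) for u,v in L]
P=atz("top",c([(167,42),(757,270),(643,577),(43,343)]),55); print(P)
for i in range(4): 
    v=P[(i+1)%4]-P[i]; print(np.linalg.norm(v),np.degrees(np.arctan2(v[1],v[0])))
H=atz("top",d([(232,138),(323,333)]),176);v=H[0]-H[1];print("handle",H,H.mean(0),np.linalg.norm(v),np.degrees(np.arctan2(v[1],v[0])))
print("collar top",atz("top",d([(278,265)]),125))
print("plug",atz("top",d([(276,252)]),150))
print("btn 80",atz("top",c([(516,345)]),[75]))
s=lambda L:[(230+(u+.5)/5-.5,210+(v+.5)/5-.5) for u,v in L]
print("scene btn",atz("scene",s([(288,150)]),75), "h",atz("scene",s([(466,115),(466,190)]),176))
# triangulate button
o1,d1=ray("top",c([(516,345)]));o2,d2=ray("scene",s([(288,149)]))
A=np.c_[d1[0],-d2[0]];t=np.linalg.lstsq(A,o2-o1,rcond=None)[0];print("tri",o1+t[0]*d1[0],o2+t[1]*d2[0])
E
```

```text
[[ 626.6   87.5   55. ]
 [ 513.4 -214.8   55. ]
 [ 357.8 -156.8   55. ]
 [ 470.3  146.2   55. ]]
322.7782321815419 -110.51511574839476
166.1047774439365 159.5654660461929
323.19970322332335 69.61957431888032
166.86449027035712 -20.579313532734457
handle [[539.7  45.8 176. ]
 [494.8  24.1 176. ]] [517.3  35.  176. ] 49.85353966111403 25.880877549200328
collar top [[518.1  36.2 125. ]]
plug [[517.4  36.  150. ]]
btn 80 [[471.2 -90.9  75. ]]
scene btn [[473.1 -89.9  75. ]] h [[499.6  25.1 176. ]
 [545.   48.6 176. ]]
tri [471.3 -91.   73.7] [471.3 -91.   73.7]
```

```bash
cat >> h.py <<'E'
def rel(target,yaw):
    """tool-frame shift (m) and rotvec(deg) to bring TCP to target (mm), pointing down, tool x at world yaw deg"""
    s=arm.state(); Rt=R.from_rotvec(s["tool_rot"])
    y=np.radians(yaw); x=np.array([np.cos(y),np.sin(y),0]); z=np.array([0,0,-1.])
    Rg=R.from_matrix(np.c_[x,np.cross(z,x),z])
    return np.round(Rt.inv().apply(np.array(target)-s["ee_pos"])/1000,4), np.round((Rt.inv()*Rg).as_rotvec(degrees=True),2)
E
python3 - <<'E'
from h import *
print(atz("top",[(552,219)],205))
print(rel([132,-585,300],192.7)); print(rel([518,36,300],206))
E
```

```text
[[ 529.5836473  -415.49228412  205.        ]]
(array([-0.    ,  0.0001, -0.0445]), array([ 0.08, -0.01,  0.01]))
(array([-0.5132,  0.521 , -0.0438]), array([  0.08,   0.  , -13.29]))
```

Call:
arm_command([
  [[-0.1,0.1,-0.044,0,0,-3,190],[-0.2,0.2,-0.044,0,0,-6,190],[-0.3,0.3,-0.044,0,0,-10,190],[-0.4,0.4,-0.044,0,0,-13.3,190],[-0.5132,0.521,-0.044,0.08,0,-13.3,190],[-0.5132,0.521,-0.044,0.08,0,-13.3,190],[-0.5132,0.521,-0.044,0.08,0,-13.3,190],[-0.5132,0.521,-0.044,0.08,0,-13.3,190],[-0.5132,0.521,-0.044,0.08,0,-13.3,190],[-0.5132,0.521,-0.044,0.08,0,-13.3,190]],
], squeeze=20)

```text
time_s: 1.15
ee_pos: [395.4, -161.4, 293.0]
tool_rot: [-0.707, 3.06, -0.002]
ft_force: [0.9, -1.0, -0.3]
width: 21.6
```

Run:
```python
from h import *
print(arm.state()["ee_pos"],rel([518,36,290],206))
```

```text
[ 395.38590973 -161.42766909  293.00562327] (array([-0.1968,  0.1236,  0.003 ]), array([-0.09,  0.05,  0.03]))
```

Call:
arm_command([
  [[-0.1,0.062,0.003,0,0,0,204],[-0.1968,0.1236,0.003,0,0,0,204],[-0.1968,0.1236,0.003,0,0,0,204],[-0.1968,0.1236,0.003,0,0,0,204],[-0.1968,0.1236,0.003,0,0,0,204],[-0.1968,0.1236,0.003,0,0,0,204],[-0.1968,0.1236,0.003,0,0,0,204],[-0.1968,0.1236,0.003,0,0,0,204]],
])

```text
time_s: 1.95
ee_pos: [517.3, 33.3, 289.7]
tool_rot: [-0.706, 3.061, -0.002]
ft_force: [0.2, 0.1, -0.3]
width: 17.3
```

Run:
```python
from h import *
s=arm.state();im=cams.get_image("wrist");cv2.imwrite("pics/w1.png",im[:,:,::-1])
print(s["ee_pos"],s["tool_rot"],s["width"],s["joint_positions"],rel([518,36,290],206))
p=cams.camera_params("wrist");T=p["tool_from_camera"]
Rt=R.from_rotvec(s["tool_rot"])
def proj(X):
    t=Rt.inv().apply(np.array(X)-s["ee_pos"]); c=T[:3,:3].T@(t-T[:3,3]); n=c[:2]/c[2]; n=n*(1+p["k1"]*(n@n)); return n*p["intrinsics"][0,0]+p["intrinsics"][:2,2]
a=np.radians(25.9);u=np.array([np.cos(a),np.sin(a),0])
c=np.array([517.6,35.5,176]);
for q in (c,c+27*u,c-27*u,np.array([518,35.8,150])): print(proj(q))
```

```text
[517.34891636  33.32933409 289.72666239] [-7.06116818e-01  3.06094047e+00 -2.25341584e-03] 17.26396340813465 [ 4.54064841e-01 -1.71265340e-01 -5.62300443e-02  1.46637267e-03
 -1.68590028e+00 -1.57125272e+00] (array([-0.0019,  0.0023, -0.0001]), array([-0.08,  0.03, -0.04]))
[320.51222844 246.49110387]
[320.42494394 287.71664401]
[320.60291683 202.75298697]
[320.54273981 236.21506192]
```

View pics/w1.png

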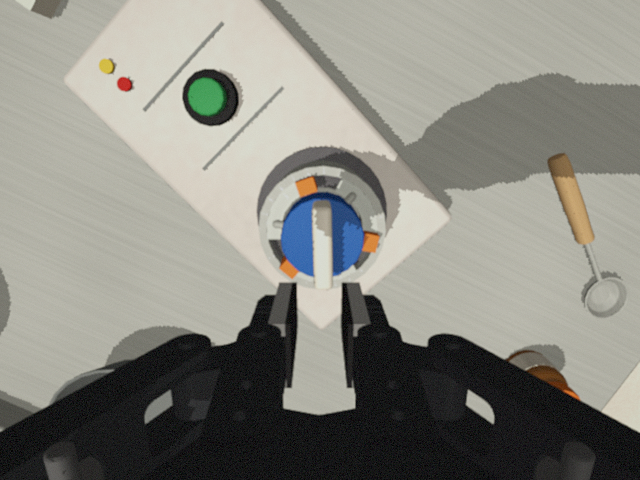

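Call:
arm_command([
  [[0,0,0.03,0,0,0,204],[-0.002,0.002,0.06,0,0,0,204],[-0.002,0.002,0.06,0,0,0,204],[-0.002,0.002,0.06,0,0,0,204],[-0.002,0.002,0.06,0,0,0,204]],
])

```text
time_s: 2.5
ee_pos: [519.1, 36.0, 232.1]
tool_rot: [-0.705, 3.058, -0.003]
ft_force: [-0.2, -0.4, 0.4]
width: 16.9
```

Run:
```python
from h import *
s=arm.state();im=cams.get_image("wrist");cv2.imwrite("pics/w2.png",im[:,:,::-1])
print(s["ee_pos"],s["joint_vel"],rel([518,35.8,179],206))
```

```text
[519.09628754  35.9995449  232.06432108] [ 0.00299814  0.00146755  0.00493039 -0.0044366   0.00539698 -0.00136654] (array([0.0014, 0.0002, 0.0529]), array([-0.12,  0.18, -0.02]))
```

View pics/w2.png

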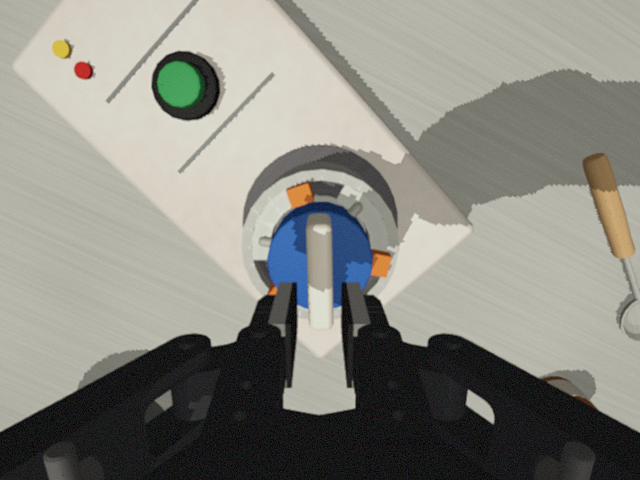

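The handle (columns 306–332) is centred between the pads (295–344), so I'm descending astride it.

Call:
arm_command([
  [[0.001,0,0.02,0,0,0,204],[0.001,0,0.035,0,0,0,204],[0.001,0,0.045,0,0,0,204],[0.001,0,0.053,0,0,0,204],[0.001,0,0.053,0,0,0,204],[0.001,0,0.053,0,0,0,204]],
])

```text
time_s: 3.15
ee_pos: [517.8, 36.0, 177.0]
tool_rot: [-0.707, 3.06, -0.002]
ft_force: [-1.2, -0.1, 0.8]
width: 17.1
```

Run:
```python
from h import *
s=arm.state();im=cams.get_image("wrist");cv2.imwrite("pics/w3.png",im[:,:,::-1])
print(s["ee_pos"],rel([518,35.8,179],206), s["torque"])
```

```text
[517.83620143  35.9885657  177.02633551] (array([ 0.    , -0.0003, -0.0018]), array([-0.09,  0.03,  0.01])) [ 0.0092215  -0.00552922  0.04305705]
```

View pics/w3.png

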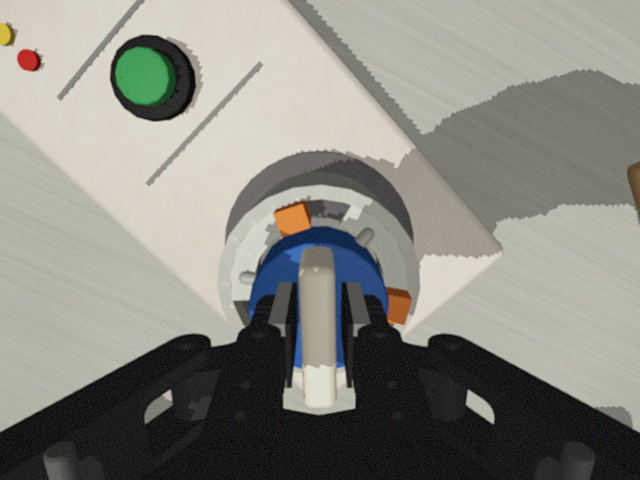

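Call:
arm_command([
  [[0,0,-0.001,0,0,0,212],[0,0,-0.001,0,0,0,212],[0,0,-0.001,0,0,-4,212],[0,0,-0.001,0,0,-8,212],[0,0,-0.001,0,0,-12,212],[0,0,-0.001,0,0,-16,212],[0,0,-0.001,0,0,-20,212],[0,0,-0.001,0,0,-24,212],[0,0,-0.001,0,0,-28,212],[0,0,-0.001,0,0,-28,212]],
])

```text
time_s: 4.2
ee_pos: [517.9, 36.0, 177.8]
tool_rot: [-1.427, 2.798, -0.002]
ft_force: [1.3, -0.6, -0.1]
width: 14.7
```

Run:
```python
from h import *
s=arm.state();im=cams.get_image("wrist");cv2.imwrite("pics/w4.png",im[:,:,::-1])
print(s["ee_pos"],rel([518,35.8,179],206), s["torque"],s["ft_force"])
```

```text
[517.85079176  35.98601826 177.77845928] (array([ 0.0001, -0.0002, -0.0012]), array([-0.09,  0.  , 27.92])) [-0.01974924 -0.32369738  0.00275108] [ 1.34737788 -0.55376926 -0.12755077]
```

View pics/w4.png

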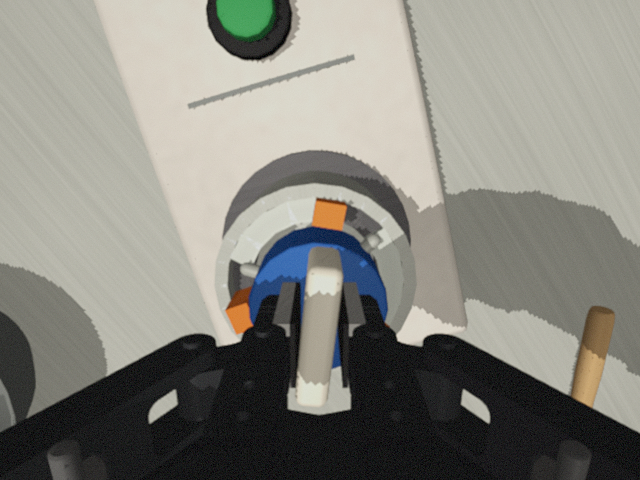

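Call:
arm_command([
  [[0,0,0,0,0,-2,212],[0,0,0,0,0,-4,212],[0,0,0,0,0,-5,212],[0,0,0,0,0,-6,212],[0,0,0,0,0,-7,212],[0,0,0,0,0,-8,212],[0,0,0,0,0,-8,212]],
])

```text
time_s: 4.95
ee_pos: [517.7, 35.9, 177.6]
tool_rot: [1.618, -2.692, 0.002]
ft_force: [0.1, -1.4, -0.1]
width: 14.1
```

Run:
```python
from h import *
s=arm.state();im=cams.get_image("wrist");cv2.imwrite("pics/w5.png",im[:,:,::-1])
print(s["ee_pos"],rel([518,35.8,179],206), s["torque"],s["ft_force"])
```

```text
[517.67264632  35.90427686 177.64878817] (array([-0.    , -0.0004, -0.0013]), array([-8.0e-02, -3.0e-02,  3.6e+01])) [-0.31327893 -0.12435758  0.04616979] [ 0.08429277 -1.43606614 -0.11675218]
```

View pics/w5.png

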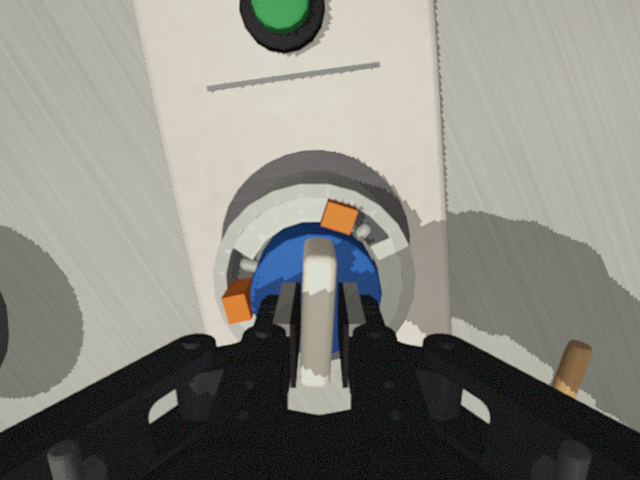

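Run:
```python
from h import *
im=cams.get_image("scene")[:,:,::-1];cv2.imwrite("pics/s5.png",cv2.resize(im[210:325,230:380],None,fx=5,fy=5,interpolation=cv2.INTER_CUBIC))
```

```text
(no output)
```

View pics/s5.png

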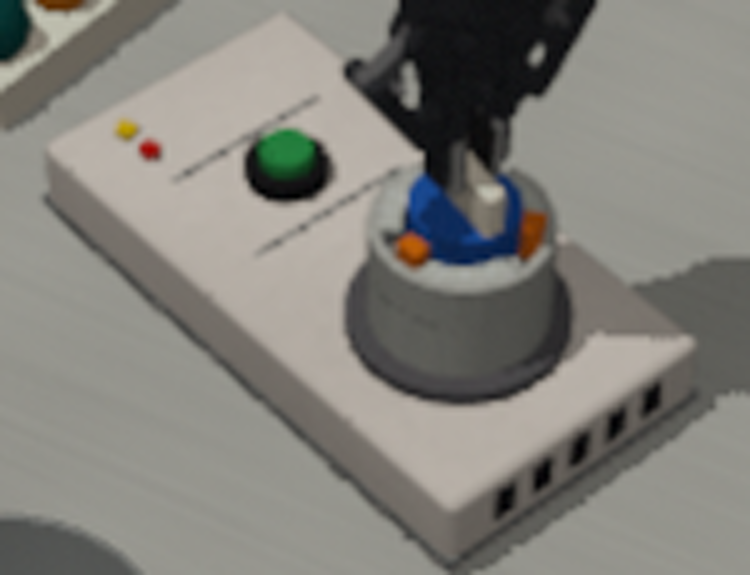

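```bash
cat >> h.py <<'E'
def projw(X):
    s=arm.state();p=cams.camera_params("wrist");T=p["tool_from_camera"];Rt=R.from_rotvec(s["tool_rot"])
    t=Rt.inv().apply(np.array(X)-s["ee_pos"]); c=T[:3,:3].T@(t-T[:3,3]); n=c[:2]/c[2]; n=n*(1+p["k1"]*(n@n)); return np.round(n*p["intrinsics"][0,0]+p["intrinsics"][:2,2])
E
python3 - <<'E'
from h import *
for z in (176,165):
  for rel_ in (74,79):
    a=np.radians(rel_-20.5);u=np.array([np.cos(a),np.sin(a),0]);c=np.array([518,35.8,z])
    print(z,rel_,projw(c+27*u),projw(c-27*u))
im=cv2.imread("pics/w5.png");cv2.imwrite("pics/w5c.png",cv2.resize(im[170:410,210:430],None,fx=2.5,fy=2.5))
E
```

```text
176 74 [302. 403.] [325. 260.]
176 79 [309. 403.] [318. 259.]
165 74 [303. 384.] [325. 250.]
165 79 [310. 384.] [318. 249.]
```

View pics/w5c.png

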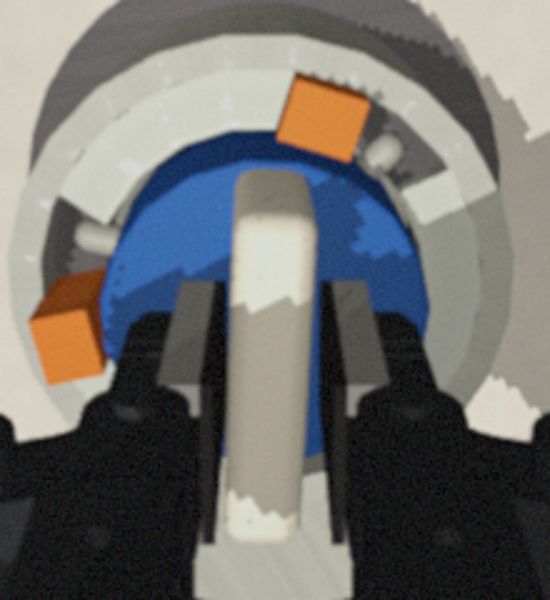

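The handle ends fit z = 165 and not 176, and the lugs sit below the ledges in the gaps, so the lid has dropped. Next I lower the fingers and screw clockwise.

Call:
arm_command([
  [[0,0,0.005,0,0,0,212],[0,0,0.01,0,0,0,212],[0,0,0.01,0,0,5,212],[0,0,0.01,0,0,10,212],[0,0,0.01,0,0,16,212],[0,0,0.01,0,0,22,212],[0,0,0.01,0,0,28,212],[0,0,0.01,0,0,34,212],[0,0,0.011,0,0,40,212],[0,0,0.011,0,0,40,212]],
])

```text
time_s: 6.05
ee_pos: [517.3, 36.0, 165.7]
tool_rot: [0.598, -3.083, 0.002]
ft_force: [-0.4, -1.0, -0.0]
width: 14.5
```

Run:
```python
from h import *
s=arm.state();im=cams.get_image("wrist");cv2.imwrite("pics/w6.png",im[170:410,210:430,::-1].repeat(2,0).repeat(2,1))
print(s["ee_pos"],rel([518,35.8,167],153.5), s["torque"],s["ft_force"],s["joint_positions"])
```

```text
[517.29667396  36.04843043 165.74498886] (array([-0.0005, -0.0005, -0.0011]), array([-7.000e-02, -4.000e-02,  4.863e+01])) [-0.08440838 -0.06147497  0.00736621] [-0.43712594 -0.99951117 -0.03571716] [ 4.58733086e-01 -1.70569444e-01 -2.80695946e-01  7.62654597e-04
 -1.46196725e+00 -1.64639734e+00]
```

View pics/w6.png

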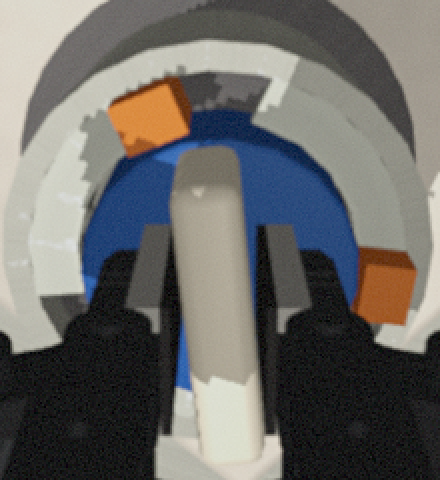

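Call:
arm_command([
  [[0,0,0,0,0,6,212],[0,0,0.001,0,0,12,212],[0,0,0.001,0,0,18,212],[0,0,0.001,0,0,24,212],[0,0,0.002,0,0,30,212],[0,0,0.002,0,0,36,212],[0,0,0.002,0,0,41,212],[0,0,0.002,0,0,45,212],[0,0,0.002,0,0,47,212]],
])

```text
time_s: 7.0
ee_pos: [517.8, 36.8, 164.1]
tool_rot: [0.678, 3.067, 0.001]
ft_force: [1.0, 3.2, -0.5]
width: 14.5
```

Run:
```python
from h import *
s=arm.state();im=cams.get_image("wrist");cv2.imwrite("pics/w7.png",im[170:410,210:430,::-1].repeat(2,0).repeat(2,1))
print(s["ee_pos"],rel([518,35.8,167],153.5), s["torque"],s["ft_force"],s["joint_positions"])
```

```text
[517.79004872  36.77783171 164.12862616] (array([-0.0006, -0.0008, -0.0029]), array([0.04, 0.03, 1.52])) [ 1.0025628  -0.44032075  0.18221259] [ 0.99754818  3.1729522  -0.53870528] [ 4.59122723e-01 -1.70121113e-01 -2.82975621e-01 -1.37090373e-05
 -1.45707554e+00 -2.46493870e+00]
```

View pics/w7.png

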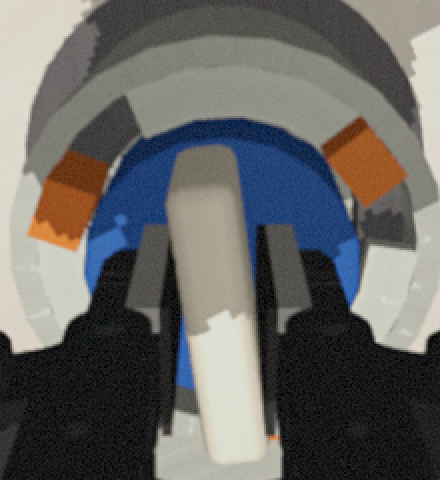

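Call:
arm_command([
  [[0,0,0,0,0,2,212],[0,0,0,0,0,4,212],[0,0,0,0,0,6,212],[0,0,0,0,0,6,212],[0,0,0,0,0,6,212]],
])

```text
time_s: 7.55
ee_pos: [517.8, 37.2, 164.2]
tool_rot: [0.831, 3.029, 0.002]
ft_force: [2.1, 4.5, -1.6]
width: 14.4
```

Run:
```python
from h import *
s=arm.state();im=cams.get_image("wrist");cv2.imwrite("pics/w8.png",im[170:410,210:430,::-1].repeat(2,0).repeat(2,1))
print(s["ee_pos"],rel([518,35.8,167],153.5), s["torque"],s["ft_force"],s["joint_positions"])
for z in (160,165):
  for r in (0,4,10):
    a=np.radians(r-20.5);u=np.array([np.cos(a),np.sin(a),0]);c=np.array([518,35.8,z])
    print(z,r,(projw(c+27*u)-[210,170])*2,(projw(c-27*u)-[210,170])*2)
```

```text
[517.83918585  37.19669653 164.23790156] (array([-0.0008, -0.0011, -0.0028]), array([ 0.06,  0.03, -4.2 ])) [ 1.96214525 -0.65411636  1.15141722] [ 2.087818    4.51144653 -1.60582652] [ 4.59723499e-01 -1.70155233e-01 -2.82733910e-01 -2.16862170e-04
 -1.45700155e+00 -2.56633560e+00]
160 0 [242. 464.] [186. 186.]
160 4 [252. 462.] [174. 190.]
160 10 [266. 458.] [158. 194.]
165 0 [242. 482.] [184. 198.]
165 4 [252. 480.] [172. 200.]
165 10 [268. 476.] [156. 204.]
```

View pics/w8.png

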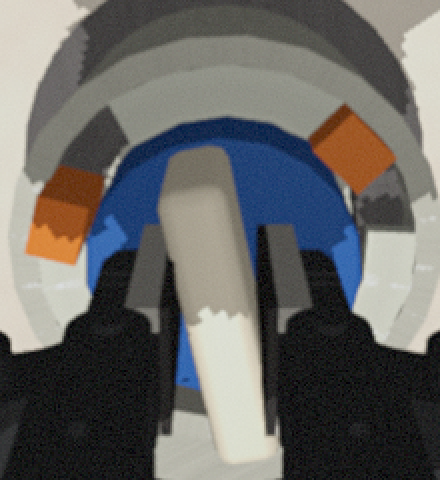

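Twist reaction jumped to 1.15 N·m and the handle matches 0° at z = 160, so it is against the stop. I'll relax the fingers, lift off and verify.

Call:
arm_command([
  [[0,0,0,0,0,-5,212],[0,0,0,0,0,-9,206],[0,0,0,0,0,-9,204],[0,0,-0.015,0,0,-9,204],[0,0,-0.05,0,0,-9,204],[0,0,-0.09,0,0,-9,204],[0,0,-0.12,0,0,-9,204],[0,0,-0.12,0,0,-9,204],[0,0,-0.12,0,0,-9,204]],
])

```text
time_s: 8.5
ee_pos: [517.7, 35.9, 286.1]
tool_rot: [0.6, 3.081, -0.0]
ft_force: [0.6, -0.3, -1.3]
width: 16.9
```

Run:
```python
from h import *
s=arm.state();im=cams.get_image("wrist");cv2.imwrite("pics/w9.png",im[:,:,::-1])
print(s["ee_pos"],s["tool_rot"],s["torque"],s["ft_force"])
for z in (160,165):
  for r in (0,4):
    a=np.radians(r-20.5);u=np.array([np.cos(a),np.sin(a),0]);c=np.array([518,35.8,z])
    print(z,r,projw(c+27*u),projw(c-27*u))
b=np.array([471,-91,74]);print("btn",projw(b)); print(rel([471,-91,200],153))
```

```text
[517.72211546  35.87811091 286.06211709] [ 6.00367696e-01  3.08141141e+00 -4.08128880e-04] [ 0.008696    0.04985486 -0.07326189] [ 0.62920538 -0.27048779 -1.26194821]
160 0 [321. 281.] [319. 199.]
160 4 [324. 281.] [316. 199.]
165 0 [321. 284.] [319. 200.]
165 4 [324. 283.] [316. 201.]
btn [162. 218.]
(array([-0.0046, -0.1349,  0.0848]), array([-0.06,  0.03,  4.96]))
```

View pics/w9.png

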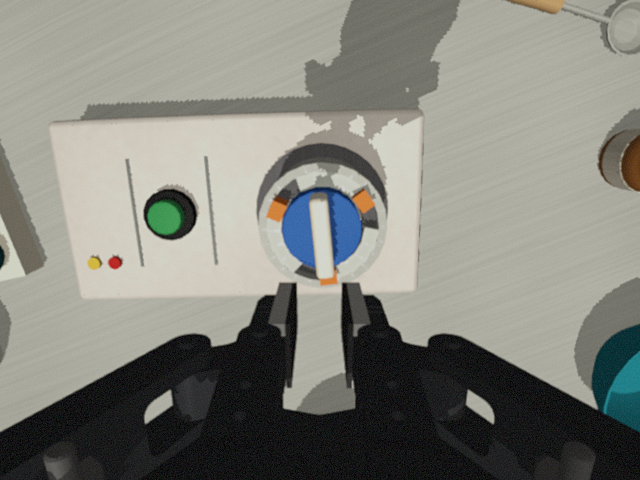

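Run:
```python
from h import *
im=cv2.imread("pics/w9.png");cv2.imwrite("pics/w9c.png",cv2.resize(im[150:300,250:400],None,fx=4,fy=4,interpolation=cv2.INTER_CUBIC))
im=cams.get_image("top")[:,:,::-1];cv2.imwrite("pics/t9.png",cv2.resize(im[195:265,270:340],None,fx=8,fy=8,interpolation=cv2.INTER_CUBIC))
im=cams.get_image("scene")[:,:,::-1];cv2.imwrite("pics/s9.png",cv2.resize(im[210:325,230:380],None,fx=5,fy=5,interpolation=cv2.INTER_CUBIC))
```

```text
(no output)
```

View pics/w9c.png

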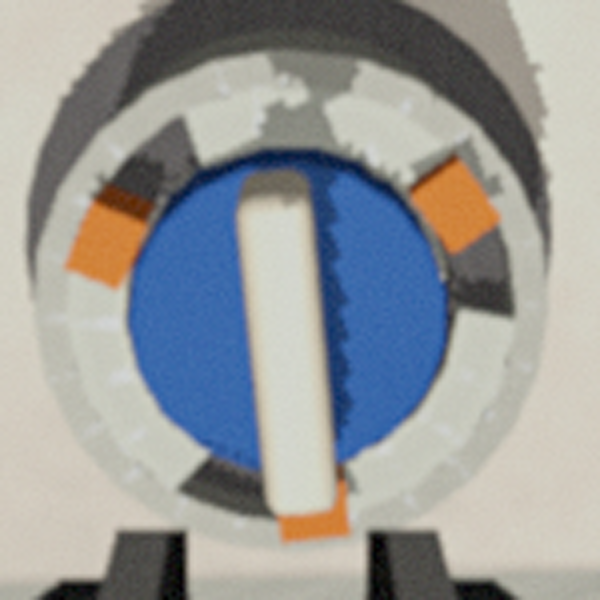

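View pics/t9.png

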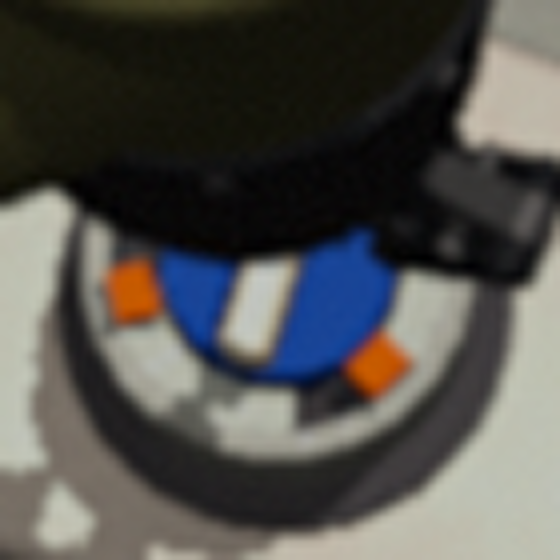

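View pics/s9.png

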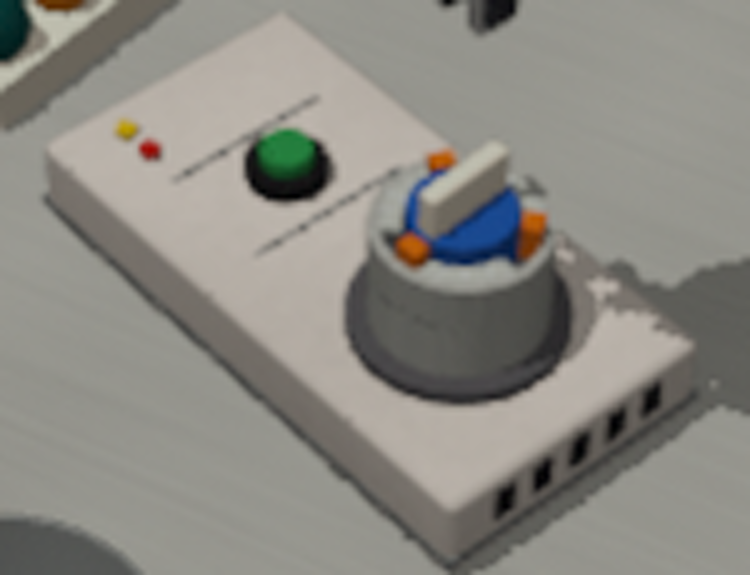

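Run:
```python
from h import *
c=lambda L:[(250+(u+.5)/4-.5,150+(v+.5)/4-.5) for u,v in L]
def ang(uv,z):
    P=atz("wrist",uv,z);v=P[1]-P[0];return P.mean(0),np.linalg.norm(v),np.degrees(np.arctan2(v[1],v[0]))%180-180
for z in(160,165):print(ang(c([(240,215),(268,505)]),z),ang(c([(312,215),(336,505)]),z))
print(ang([(127,158),(143,266)],55),ang([(206,156),(216,265)],55),ang([(423,112),(416,292)],55),ang([(52,125),(84,298)],55))
```

```text
(array([515.42096866,  32.04907211, 160.        ]), np.float64(47.82399591809191), np.float64(-16.943169027921556)) (array([519.57236367,  42.31537663, 160.        ]), np.float64(47.81381791250203), np.float64(-17.042467942610244))
(array([514.15850482,  32.65131643, 165.        ]), np.float64(46.832314182827176), np.float64(-16.943169027921556)) (array([518.22381621,  42.70473814, 165.        ]), np.float64(46.82234722907546), np.float64(-17.042467942610216))
(array([ 458.55338796, -120.25560171,   55.        ]), np.float64(99.48069369602348), np.float64(-20.381623148624413)) (array([483.47701828, -55.4968501 ,  55.        ]), np.float64(99.44428873929543), np.float64(-20.829760298739302)) (array([548.88070361, 118.898602  ,  55.        ]), np.float64(162.78011240969923), np.float64(-20.567576898847165)) (array([ 436.79926589, -179.34624185,   55.        ]), np.float64(161.39031508078472), np.float64(-20.630221538030753))
```

Run:
```python
import h; from h import *
class S:
    def __init__(s,p,r): s.p=p;s.r=r
    def state(s): return dict(ee_pos=np.array(s.p),tool_rot=np.array(s.r))
def ang(st,uv,z):
    h.arm=st;P=atz("wrist",uv,z);v=P[1]-P[0];return P.mean(0).round(1),np.linalg.norm(v).round(1),(np.degrees(np.arctan2(v[1],v[0]))%180-180).round(1)
c=lambda L:[(210+(u+.5)/2-.5,170+(v+.5)/2-.5) for u,v in L]
s8=S([517.84,37.2,164.24],[.831,3.029,.002]);s7=S([517.8,36.8,164.13],[.678,3.067,.001])
print(ang(s8,c([(161,215),(216,450)]),160),ang(s8,c([(232,215),(273,440)]),160))
print(ang(s7,c([(169,215),(206,450)]),160),ang(s7,c([(240,215),(266,450)]),160))
for f in("w8","w7"):
    im=cv2.imread(f"pics/{f}.png");cv2.imwrite(f"pics/{f}c.png",cv2.resize(im[130:480,130:310],None,fx=1.7,fy=1.7))
```

```text
(array([516.5,  31.8, 160. ]), np.float64(46.1), np.float64(-19.5)) (array([521.2,  41.8, 160. ]), np.float64(43.8), np.float64(-20.8))
(array([516.8,  31.1, 160. ]), np.float64(45.6), np.float64(-17.6)) (array([521.6,  41.3, 160. ]), np.float64(45.5), np.float64(-18.6))
```

View pics/w8c.png

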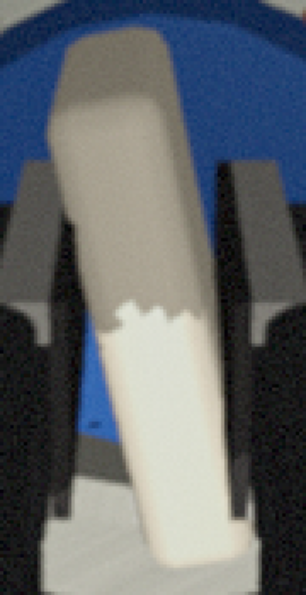

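The retreat dragged the handle back by about 3°. I measure −17.0° now, against about −20° when pressed; home is −20.6°. I'll go down again, re-tighten, then open the fingers before moving away.

Call:
arm_command([
  [[0,0,0.04,0,0,0,204],[0,0,0.08,0,0,0,204],[0,0,0.1,0,0,0,204],[0,0,0.121,0,0,0,206],[0,0,0.121,0,0,0,212],[0,0,0.121,0,0,3,212],[0,0,0.121,0,0,6,212],[0,0,0.121,0,0,8,212],[0,0,0.121,0,0,10,212],[0,0,0.121,0,0,11,212]],
])

```text
time_s: 9.65
ee_pos: [517.2, 37.4, 162.1]
tool_rot: [-0.888, -3.012, -0.0]
ft_force: [3.0, 4.0, -5.4]
width: 14.9
```

Run:
```python
from h import *
s=arm.state();print(s["ee_pos"],s["tool_rot"],s["torque"],s["ft_force"],s["joint_positions"][5])
im=cams.get_image("wrist")[:,:,::-1];cv2.imwrite("pics/w10.png",cv2.resize(im[220:420,260:380],None,fx=3,fy=3,interpolation=cv2.INTER_CUBIC))
```

```text
[517.2374867   37.43129164 162.11438494] [-8.87903010e-01 -3.01188064e+00 -3.28782817e-04] [ 1.95424052 -0.63405916  1.75363397] [ 3.04800885  3.95236486 -5.37338122] -2.604061990018384
```

View pics/w10.png

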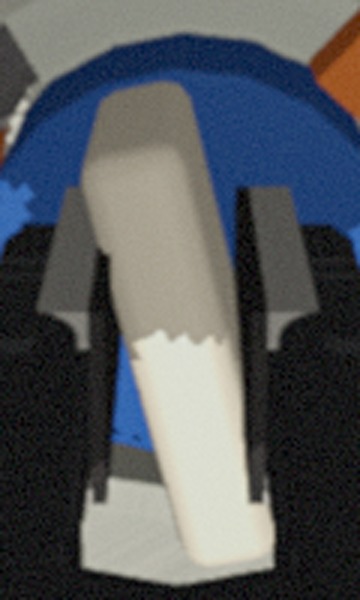

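Call:
arm_command([
  [[0,0,0,0,0,0,160],[0,0,0,0,0,0,160],[0,0,0,0,0,0,160],[0,0,-0.01,0,0,0,160],[0,0,-0.04,0,0,0,160],[0,0,-0.08,0,0,0,160],[0,0,-0.12,0,0,0,160],[0,0,-0.12,0,0,0,160],[0,0,-0.12,0,0,0,160]],
])

```text
time_s: 10.6
ee_pos: [517.9, 36.1, 285.4]
tool_rot: [0.892, 3.009, 0.001]
ft_force: [0.3, -0.2, -1.2]
width: 31.9
```

Run:
```python
from h import *
s=arm.state();print(s["ee_pos"],s["tool_rot"],s["torque"],s["ft_force"],s["width"])
im=cams.get_image("wrist")[:,:,::-1];cv2.imwrite("pics/w11f.png",im);cv2.imwrite("pics/w11.png",cv2.resize(im[150:300,250:400],None,fx=4,fy=4,interpolation=cv2.INTER_CUBIC))
```

```text
[517.93655884  36.06011665 285.43231712] [8.91805925e-01 3.00917183e+00 1.39011279e-03] [0.00664127 0.04072591 0.0035397 ] [ 0.28494267 -0.22952953 -1.18216293] 31.870088797656745
```

View pics/w11.png

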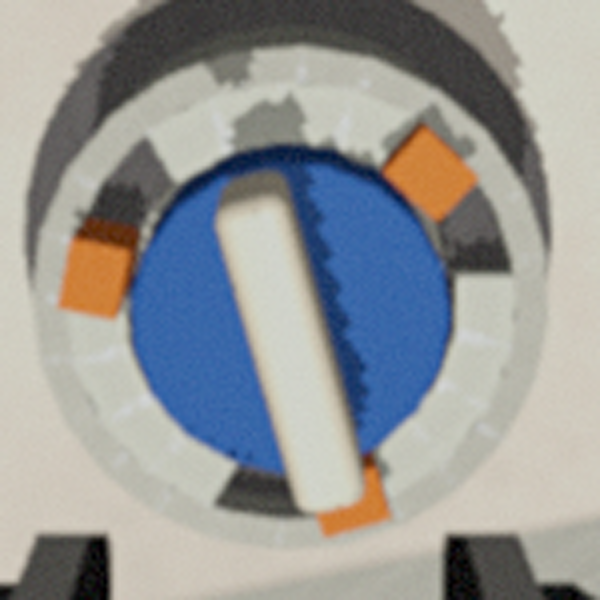

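View pics/w11f.png

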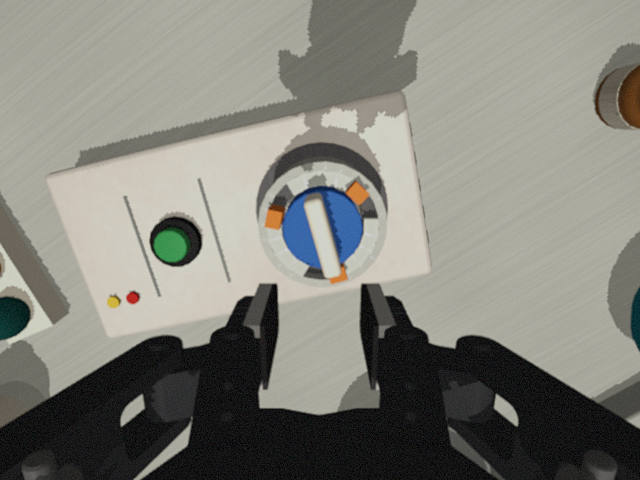

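Run:
```python
from h import *
c=lambda L:[(250+(u+.5)/4-.5,150+(v+.5)/4-.5) for u,v in L]
def ang(uv,z):
    P=atz("wrist",uv,z);v=P[1]-P[0];return P.mean(0).round(1),np.linalg.norm(v).round(1),(np.degrees(np.arctan2(v[1],v[0]))%180-180).round(2)
print(ang(c([(219,225),(296,500)]),160),ang(c([(291,205),(363,490)]),160))
print(ang([(125,197),(159,296)],55),ang([(200,180),(229,281)],55),ang([(404,94),(430,271)],55),ang([(48,176),(109,336)],55))
o,d=ray("wrist",[(171,245)]);print("btn",atz("wrist",[(171,245)],74)); print(rel([471,-91,160],149.5),rel([471,-91,105],149.5))
```

```text
(array([516. ,  32.7, 160. ]), np.float64(46.9), np.float64(-18.12)) (array([519.9,  43.3, 160. ]), np.float64(48.1), np.float64(-18.88))
(array([ 459.3, -121.2,   55. ]), np.float64(97.6), np.float64(-20.81)) (array([484. , -55.5,  55. ]), np.float64(96.7), np.float64(-21.11)) (array([548.9, 119. ,  55. ]), np.float64(159.6), np.float64(-21.18)) (array([ 435.7, -179.7,   55. ]), np.float64(161.6), np.float64(-21.06))
btn [[470.94833294 -87.58625762  74.        ]]
(array([-0.0301, -0.1319,  0.1239]), array([-0.02,  0.05, -2.51])) (array([-0.03  , -0.1319,  0.1789]), array([-0.02,  0.05, -2.51]))
```

Run:
```python
import h; from h import *
class S:
    def __init__(s,p,r): s.p=p;s.r=r
    def state(s): return dict(ee_pos=np.array(s.p),tool_rot=np.array(s.r))
h.arm=S([517.24,37.43,162.11],[-.8879,-3.0119,-.0003])
def ang(uv,z):
    P=atz("wrist",uv,z);v=P[1]-P[0];return P.mean(0).round(1),np.linalg.norm(v).round(1),(np.degrees(np.arctan2(v[1],v[0]))%180-180).round(2)
c=lambda L:[(260+(u+.5)/3-.5,220+(v+.5)/3-.5) for u,v in L]
print(ang(c([(84,185),(182,540)]),160),ang(c([(184,170),(222,340)]),160),ang(c([(184,170),(272,530)]),160))
im=cv2.imread("pics/w10.png")
g=cv2.resize(im[120:600],None,fx=1.2,fy=1.2);cv2.imwrite("pics/w10z.png",g)
```

```text
(array([516.1,  31.6, 160. ]), np.float64(46.3), np.float64(-19.62)) (array([508.4,  45.7, 160. ]), np.float64(20.8), np.float64(-20.95)) (array([520.6,  41.4, 160. ]), np.float64(46.6), np.float64(-19.89))
```

View pics/w10z.png

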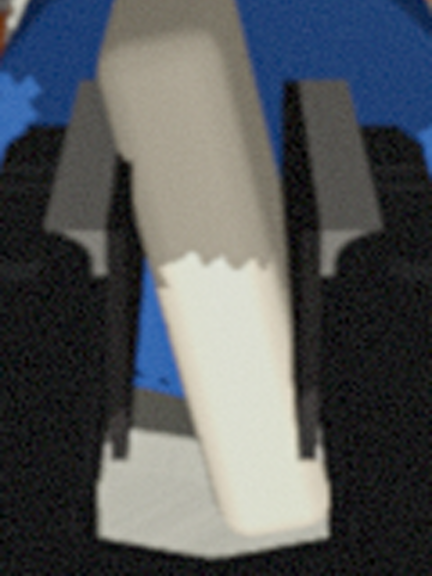

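Handle is now about 2.5° from nominal home released, and about 1° under load. There is time to spare, so I'll re-seat it with an aligned grip that opens symmetrically, so that releasing it doesn't turn it.

Call:
arm_command([
  [[0,0,0.02,0,0,-7,160],[0,0,0.06,0,0,-13,160],[0,0,0.1,0,0,-13,160],[0,0,0.119,0,0,-13,160],[0,0,0.119,0,0,-13,200],[0,0,0.119,0,0,-13,230],[0,0,0.119,0,0,-13,230],[0,0,0.119,0,0,-13,230],[0,0,0.119,0,0,-13,230]],
], squeeze=20)

```text
time_s: 11.55
ee_pos: [517.0, 36.6, 163.3]
tool_rot: [-0.544, -3.092, 0.001]
ft_force: [-1.3, 5.9, -8.1]
width: 12.2
```

Run:
```python
from h import *
s=arm.state();print(s["ee_pos"],np.degrees(np.arctan2(s["tool_rot"][1],s["tool_rot"][0]))*2,s["torque"],s["ft_force"],s["width"])
```

```text
[517.0212177   36.56729025 163.28133325] -199.97207884702658 [1.80087349 0.19436633 0.24509922] [-1.30309501  5.9019406  -8.12039967] 12.229187591068488
```

Call:
arm_command([
  [[0,0,0,0,0,1,230],[0,0,0,0,0,1,230],[0,0,0,0,0,1,230]],
])

```text
time_s: 11.85
ee_pos: [517.0, 36.6, 163.3]
tool_rot: [-0.571, -3.087, 0.001]
ft_force: [-0.9, 5.4, -8.5]
width: 12.3
```

Run:
```python
from h import *
s=arm.state();print(s["ee_pos"],np.degrees(np.arctan2(s["tool_rot"][1],s["tool_rot"][0]))*2%360,s["torque"],s["ft_force"],s["width"])
```

```text
[517.00685978  36.58165424 163.29088261] 159.03102802715554 [1.93904206 0.24437028 0.42904046] [-0.88330405  5.4104429  -8.45439722] 12.266929546940995
```

Call:
arm_command([
  [[0,0,0,0,0,1,230],[0,0,0,0,0,2,230],[0,0,0,0,0,2,230],[0,0,0,0,0,2,230]],
])

```text
time_s: 12.25
ee_pos: [517.1, 36.8, 163.3]
tool_rot: [-0.624, -3.077, 0.001]
ft_force: [-1.0, 5.1, -8.9]
width: 12.2
```

Run:
```python
from h import *
s=arm.state();print(s["ee_pos"],np.degrees(np.arctan2(s["tool_rot"][1],s["tool_rot"][0]))*2%360,s["torque"],s["ft_force"],s["width"])
im=cams.get_image("wrist")[:,:,::-1];cv2.imwrite("pics/w12.png",cv2.resize(im[220:420,230:410],None,fx=3,fy=3,interpolation=cv2.INTER_CUBIC))
```

```text
[517.06204789  36.77842329 163.25390138] 157.0783859788265 [2.11295618 0.17068288 0.82343732] [-0.96352248  5.12442866 -8.90083777] 12.23706311646151
```

View pics/w12.png

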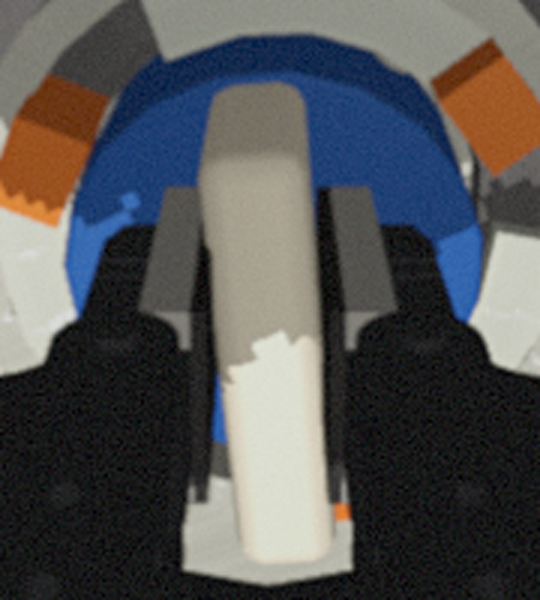

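Call:
arm_command([
  [[0,0,0,0,0,-1.5,230],[0,0,0,0,0,-1.5,225],[0,0,0,0,0,-1.5,215],[0,0,0,0,0,-1.5,205],[0,0,0,0,0,-1.5,160],[0,0,0,0,0,-1.5,160],[0,0,-0.02,0,0,-1.5,160],[0,0,-0.06,0,0,-1.5,160],[0,0,-0.12,0,0,-1.5,160],[0,0,-0.12,0,0,-1.5,160]],
])

```text
time_s: 13.3
ee_pos: [519.2, 35.2, 292.3]
tool_rot: [0.585, 3.075, 0.003]
ft_force: [-0.4, 0.3, 0.7]
width: 31.8
```

Call:
arm_command([
  [[0,0,0,0,0,0,160],[0,0,0,0,0,0,160]],
])

```text
time_s: 13.5
ee_pos: [517.5, 36.0, 284.1]
tool_rot: [0.586, 3.086, -0.002]
ft_force: [0.1, -0.1, -1.3]
width: 32.0
```

Run:
```python
from h import *
s=arm.state();print(s["ee_pos"],np.degrees(np.arctan2(s["tool_rot"][1],s["tool_rot"][0]))*2%360,s["ft_force"],s["width"])
im=cams.get_image("wrist")[:,:,::-1];cv2.imwrite("pics/w13f.png",im);cv2.imwrite("pics/w13.png",cv2.resize(im[150:300,250:400],None,fx=4,fy=4,interpolation=cv2.INTER_CUBIC))
```

```text
[517.52073364  35.96337151 284.09015602] 158.48700299464505 [ 0.13410586 -0.07976192 -1.28025271] 32.017744689198324
```

View pics/w13.png

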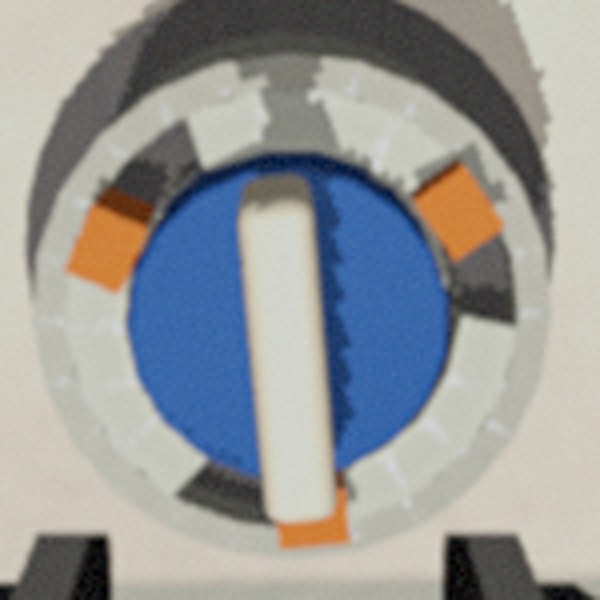

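View pics/w13f.png

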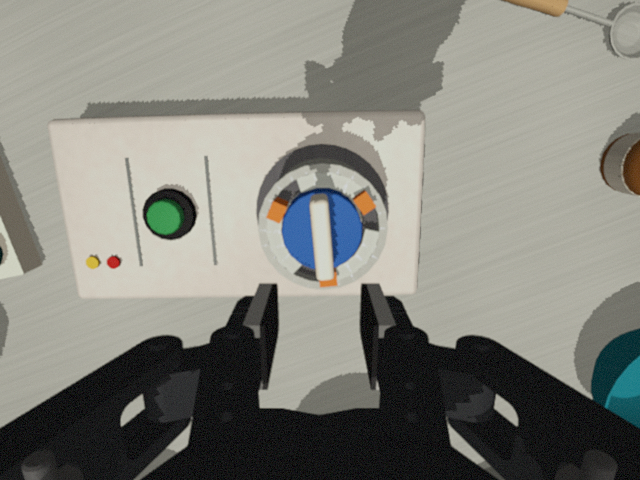

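Run:
```python
from h import *
im=cv2.imread("pics/w13f.png")
# subpixel bar edge fit: bar vs blue in red channel, rows 205..265
def fit(f):
    im=cv2.imread(f)[:,:,2].astype(float); L=[];Rr=[]
    for v in range(208,262):
        row=im[v,300:345]; th=120
        ids=np.where(row>th)[0]
        a,b=ids[0],ids[-1]
        L.append((300+a-(row[a]-th)/(row[a]-row[a-1]),v)); Rr.append((300+b+(row[b]-th)/(row[b]-row[b+1]),v))
    out=[]
    for P in(np.array(L),np.array(Rr)):
        k=np.polyfit(P[:,1],P[:,0],1); r=P[:,0]-np.polyval(k,P[:,1]); m=abs(r)<0.7; k=np.polyfit(P[m,1],P[m,0],1)
        out.append([(np.polyval(k,208),208),(np.polyval(k,262),262)])
    return out
def ang(uv,z):
    P=atz("wrist",uv,z);v=P[1]-P[0];return P.mean(0).round(1),np.linalg.norm(v).round(1),(np.degrees(np.arctan2(v[1],v[0]))%180-180).round(2)
for e in fit("pics/w13f.png"): print(e,ang(e,160))
print(ang([(127,158),(141,266)],55),ang([(207,156),(216,266)],55),ang([(424,112),(416,292)],55),ang([(50,122),(80,297)],55))
```

```text
[(np.float64(308.99746087947926), 208), (np.float64(314.10307640661426), 262)] (array([512.1,  32.4, 160. ]), np.float64(35.3), np.float64(-16.59))
[(np.float64(328.31104831237656), 208), (np.float64(332.7708487562537), 262)] (array([516.5,  43.6, 160. ]), np.float64(35.3), np.float64(-16.53))
(array([ 459.7, -121.4,   55. ]), np.float64(99.4), np.float64(-20.98)) (array([485. , -55.4,  55. ]), np.float64(100.3), np.float64(-20.87)) (array([548.4, 119.7,  55. ]), np.float64(162.7), np.float64(-20.35)) (array([ 436.3, -181.5,   55. ]), np.float64(162.7), np.float64(-20.99))
```

The bar released at about 4° this time, because I unwound while still gripping. I'll redo it with a loose straddle, push gently to the stop and read the torque.

Call:
arm_command([
  [[0,0,0.04,0,0,0,180],[0,0,0.08,0,0,0,180],[0,0,0.105,0,0,0,200],[0,0,0.118,0,0,0,212],[0,0,0.118,0,0,0,212],[0,0,0.118,0,0,1,212],[0,0,0.118,0,0,2,212],[0,0,0.118,0,0,3,212],[0,0,0.118,0,0,4,212],[0,0,0.118,0,0,4,212]],
])

```text
time_s: 14.55
ee_pos: [517.9, 36.3, 167.2]
tool_rot: [0.693, 3.063, -0.0]
ft_force: [0.5, 3.8, -0.9]
width: 14.7
```

```bash
cat >> h.py <<'E'
def st():
    s=arm.state();print(s["time_s"],s["ee_pos"].round(1),"yaw",round(np.degrees(np.arctan2(s["tool_rot"][1],s["tool_rot"][0]))*2%360,2),s["torque"].round(2),s["ft_force"].round(1),round(s["width"],1))
E
python3 -c "from h import *;st()"
```

```text
14.55 [517.9  36.3 167.2] yaw 154.49 [1.03 0.19 0.29] [ 0.5  3.8 -0.9] 14.7
```

Call:
arm_command([
  [[0,0,0,0,0,1,212],[0,0,0,0,0,1,212]],
])

```text
time_s: 14.75
ee_pos: [517.9, 36.3, 167.1]
tool_rot: [0.72, 3.056, -0.0]
ft_force: [-0.6, 3.7, 1.8]
width: 14.4
```

```bash
python3 -c "from h import *;st()"
```

```text
14.75 [517.9  36.3 167.1] yaw 153.5 [1.41 0.31 0.42] [-0.6  3.7  1.8] 14.4
```

Call:
arm_command([
  [[0,0,0,0,0,1,212],[0,0,0,0,0,1,212]],
])

```text
time_s: 14.95
ee_pos: [518.1, 36.4, 166.9]
tool_rot: [0.746, 3.05, 0.0]
ft_force: [0.9, 5.7, -0.2]
width: 14.6
```

```bash
python3 -c "from h import *;st()"
```

```text
14.95 [518.1  36.4 166.9] yaw 152.49 [ 1.81 -0.52  0.5 ] [ 0.9  5.7 -0.2] 14.6
```

Call:
arm_command([
  [[0,0,0,0,0,2,212],[0,0,0,0,0,2,212]],
])

```text
time_s: 15.15
ee_pos: [518.2, 36.5, 166.9]
tool_rot: [0.799, 3.036, 0.001]
ft_force: [1.1, 5.3, 1.1]
width: 14.4
```

```bash
python3 -c "from h import *;st()"
```

```text
15.15 [518.2  36.5 166.9] yaw 150.52 [ 1.93 -0.51  0.85] [1.1 5.3 1.1] 14.4
```

Twist rises linearly from tool yaw ≈156° (bar ≈162°), so the bar is at its stop. I'm unwinding slowly within the backlash, then opening and lifting.

Call:
arm_command([
  [[0,0,0,0,0,-2,212],[0,0,0,0,0,-4,212],[0,0,0,0,0,-6,212],[0,0,0,0,0,-7,208],[0,0,0,0,0,-7,204],[0,0,0,0,0,-7,195],[0,0,0,0,0,-7,180],[0,0,-0.02,0,0,-7,170],[0,0,-0.06,0,0,-7,170],[0,0,-0.117,0,0,-7,170]],
])

```text
time_s: 16.15
ee_pos: [516.6, 35.6, 275.8]
tool_rot: [-0.613, -3.078, 0.006]
ft_force: [0.6, 0.4, 0.9]
width: 28.4
```

Call:
arm_command([
  [[0,0,0,0,0,0,170],[0,0,0,0,0,0,170],[0,0,0,0,0,0,170]],
])

```text
time_s: 16.45
ee_pos: [517.2, 36.0, 275.3]
tool_rot: [-0.613, -3.08, 0.003]
ft_force: [0.5, -0.6, -1.0]
width: 28.2
```

Run:
```python
from h import *
st()
im=cams.get_image("wrist")[:,:,::-1];cv2.imwrite("pics/w14f.png",im)
def fit(f):
    im=cv2.imread(f)[:,:,2].astype(float); L=[];Rr=[]
    for v in range(208,262):
        row=im[v,300:345]; th=120
        ids=np.where(row>th)[0]
        a,b=ids[0],ids[-1]
        L.append((300+a-(row[a]-th)/(row[a]-row[a-1]),v)); Rr.append((300+b+(row[b]-th)/(row[b]-row[b+1]),v))
    out=[]
    for P in(np.array(L),np.array(Rr)):
        k=np.polyfit(P[:,1],P[:,0],1); r=P[:,0]-np.polyval(k,P[:,1]); m=abs(r)<0.7; k=np.polyfit(P[m,1],P[m,0],1)
        out.append([(np.polyval(k,208),208),(np.polyval(k,262),262)])
    return out
def ang(uv,z):
    P=atz("wrist",uv,z);v=P[1]-P[0];return P.mean(0).round(1),np.linalg.norm(v).round(1),(np.degrees(np.arctan2(v[1],v[0]))%180-180).round(2)
for e in fit("pics/w14f.png"): print(e,ang(e,160))
```

```text
16.45 [517.2  36.  275.3] yaw 157.49 [ 0.04 -0.01 -0.  ] [ 0.5 -0.6 -1. ] 28.2
[(np.float64(308.6588648812435), 208), (np.float64(314.4721024016101), 262)] (array([509.8,  33.5, 160. ]), np.float64(34.2), np.float64(-16.86))
[(np.float64(328.7550513786418), 208), (np.float64(333.840050432961), 262)] (array([514.4,  44.6, 160. ]), np.float64(34.2), np.float64(-16.87))
```

View pics/w14f.png

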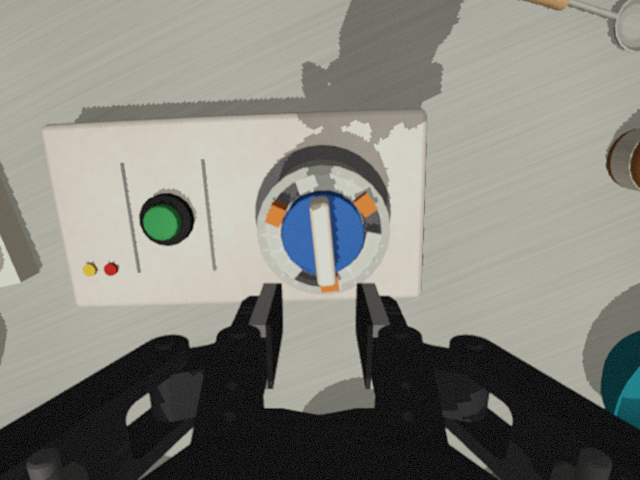

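Run:
```python
import h; from h import *
class S:
    def __init__(s,p,r): s.p=p;s.r=r
    def state(s): return dict(ee_pos=np.array(s.p),tool_rot=np.array(s.r))
def fit(f,v0,v1):
    im=cv2.imread(f).astype(float);im=im[:,:,2]; L=[];Rr=[]
    for v in range(v0,v1):
        row=im[v,296:346]; th=115
        ids=np.where(row>th)[0]
        if len(ids)<5: continue
        a,b=ids[0],ids[-1]
        if a==0 or b>=49: continue
        L.append((296+a-(row[a]-th)/(row[a]-row[a-1]),v)); Rr.append((296+b+(row[b]-th)/(row[b]-row[b+1]),v))
    out=[]
    for P in(np.array(L),np.array(Rr)):
        m=np.ones(len(P),bool)
        for _ in range(5):
            k=np.polyfit(P[m,1],P[m,0],1); r=P[:,0]-np.polyval(k,P[:,1]); m=abs(r)<max(.5,2*np.median(abs(r)))
        out.append(([(np.polyval(k,v0),v0),(np.polyval(k,v1),v1)],m.sum()))
    return out
def ang(uv,z):
    P=atz("wrist",uv,z);v=P[1]-P[0];return P.mean(0).round(1),(np.degrees(np.arctan2(v[1],v[0]))%180).round(2)
T={"w1":([517.35,33.33,289.73],[-.70612,3.06094,-.00225],176,208,255),
"w9":([517.72211546,35.87811091,286.06],[.60037,3.08141,-.0004],160,208,262),
"w11f":([517.93655884,36.06011665,285.43],[8.91805925e-01,3.00917183e+00,1.39e-03],160,210,258),
"w14f":([517.2,36,275.3],[-.613,-3.08,.003],160,208,262)}
for f,(p,r,z,a,b) in T.items():
    h.arm=S(p,r)
    for e,n in fit(f"pics/{f}.png",a,b): print(f,np.array(e).round(1).tolist(),n,ang(e,z))
```

```text
w1 [[310.9, 208.0], [312.2, 255.0]] 46 (array([512. ,  25.3, 176. ]), np.float64(27.22))
w1 [[330.5, 208.0], [332.1, 255.0]] 47 (array([506.8,  36. , 176. ]), np.float64(28.38))
w9 [[308.7, 208.0], [314.4, 262.0]] 50 (array([513.6,  32.2, 160. ]), np.float64(163.51))
w9 [[328.1, 208.0], [333.2, 262.0]] 50 (array([518.1,  43.5, 160. ]), np.float64(163.5))
w11f [[304.2, 210.0], [318.1, 258.0]] 48 (array([512.4,  33.7, 160. ]), np.float64(162.39))
w11f [[324.6, 210.0], [338.0, 258.0]] 48 (array([519.4,  44.4, 160. ]), np.float64(162.43))
w14f [[308.6, 208.0], [314.4, 262.0]] 54 (array([510. ,  33.5, 160. ]), np.float64(163.13))
w14f [[328.8, 208.0], [333.9, 262.0]] 54 (array([514.6,  44.7, 160. ]), np.float64(163.13))
```

Run:
```python
from h import *
im=cams.get_image("scene")[:,:,::-1];cv2.imwrite("pics/s14.png",cv2.resize(im[232:272,300:350],None,fx=14,fy=14,interpolation=cv2.INTER_CUBIC))
def ps(X):
    p=cams.camera_params("scene");c=R.from_rotvec(p["orientation"]).inv().apply(np.array(X)-p["origin"]);n=c[:2]/c[2];n=n*(1+p["k1"]*(n@n));return n*p["intrinsics"][0,0]+p["intrinsics"][:2,2]
for a in(159.3,163.3):
    u=np.array([np.cos(np.radians(a)),np.sin(np.radians(a)),0]);w=np.array([-u[1],u[0],0])
    for k in(27,-27):
        for q in(6,-6): print(a,k,q,((ps(np.array([518,36,160])+k*u+q*w)-[300,232]+.5)*14-.5).round(0))
```

```text
159.3 27 6 [422.  79.]
159.3 27 -6 [469. 116.]
159.3 -27 6 [189. 221.]
159.3 -27 -6 [235. 259.]
163.3 27 6 [413.  75.]
163.3 27 -6 [463. 109.]
163.3 -27 6 [194. 228.]
163.3 -27 -6 [245. 264.]
```

View pics/s14.png

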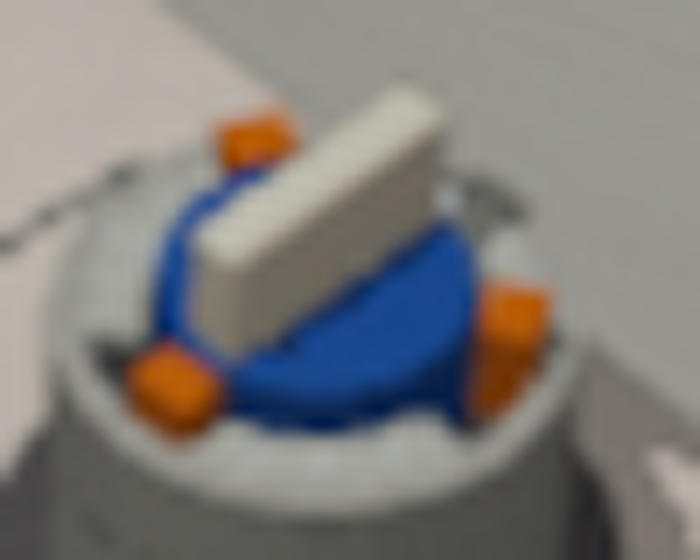

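Call:
arm_command([
  [[0,0,0.04,0,0,0,190],[0,0,0.08,0,0,0,190],[0,0,0.105,0,0,0,200],[0,0,0.108,0,0,0,212],[0,0,0.108,0,0,0,212],[0,0,0.108,0,0,2,212],[0,0,0.108,0,0,4,212],[0,0,0.108,0,0,5,212],[0,0,0.108,0,0,5,212]],
])

```text
time_s: 17.45
ee_pos: [517.5, 36.6, 168.4]
tool_rot: [-0.745, -3.052, 0.0]
ft_force: [-0.3, 4.9, -6.6]
width: 14.5
```

```bash
python3 -c "
from h import *;st();cv2.imwrite('pics/a1.png',cams.get_image('wrist')[:,:,::-1]);cv2.imwrite('pics/sa1.png',cams.get_image('scene')[:,:,::-1])"
```

```text
17.45 [517.5  36.6 168.4] yaw 152.56 [1.66 0.19 0.56] [-0.3  4.9 -6.6] 14.5
```

Call:
arm_command([
  [[0,0,0,0,0,-2,212],[0,0,0,0,0,-3,212],[0,0,0,0,0,-3,212]],
])

```text
time_s: 17.85
ee_pos: [517.6, 36.0, 168.6]
tool_rot: [0.666, 3.07, -0.002]
ft_force: [-1.0, 4.5, -5.7]
width: 14.4
```

```bash
python3 -c "
from h import *;st();cv2.imwrite('pics/a2.png',cams.get_image('wrist')[:,:,::-1])"
```

```text
17.85 [517.6  36.  168.6] yaw 155.51 [1.53 0.28 0.11] [-1.   4.5 -5.7] 14.4
```

Call:
arm_command([
  [[0,0,0,0,0,-2,212],[0,0,0,0,0,-3,212],[0,0,0,0,0,-3,212]],
])

```text
time_s: 18.2
ee_pos: [518.3, 35.5, 169.9]
tool_rot: [0.586, 3.083, -0.002]
ft_force: [0.4, 1.5, -0.7]
width: 14.2
```

```bash
python3 -c "
from h import *;st();cv2.imwrite('pics/a3.png',cams.get_image('wrist')[:,:,::-1])
print(rel([518,36,200],157))
o=[cv2.resize(cv2.imread(f'pics/a{i}.png')[225:415,275:365],None,fx=2.9,fy=2.9,interpolation=cv2.INTER_CUBIC) for i in (1,2,3)]
cv2.imwrite('pics/a.png',np.hstack(o))"
```

```text
18.2 [518.3  35.5 169.9] yaw 158.47 [ 0.59 -0.15  0.03] [ 0.4  1.5 -0.7] 14.2
(array([ 0.0003,  0.0003, -0.0301]), array([-0.03,  0.18,  1.45]))
```

View pics/a.png

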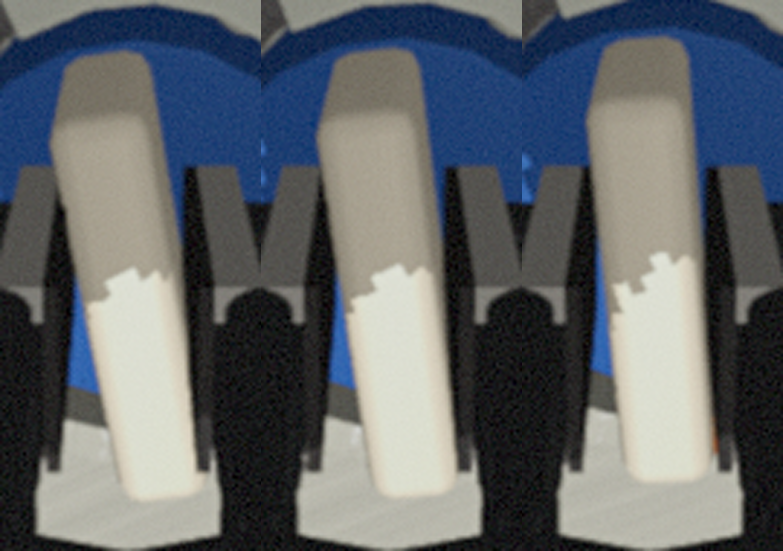

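The bar doesn't move between the two unwound views, and it carried 0.56 N·m when pushed, so it rests on its stop. The wrist and scene cameras both put it about 3° off the nominal 0. Opening, lifting and going to the button.

Call:
arm_command([
  [[0,0,0,0,0,0,200],[0,0,0,0,0,0,180],[0,0,-0.01,0,0,0,170],[0,0,-0.04,0,0,0,170],[0,0,-0.08,0,0,0,170],[0,0,-0.08,0,0,0,230],[0,0,-0.08,0,0,0,255],[0,0,-0.08,0,0,0,255],[0,0,-0.08,0,0,0,255]],
])

```text
time_s: 19.15
ee_pos: [517.3, 35.9, 247.6]
tool_rot: [-0.586, -3.086, 0.003]
ft_force: [-0.1, 0.4, -0.8]
width: -0.0
```

Run:
```python
from h import *
st();print(rel([471,-91,150],158.4),rel([471,-91,108],158.4))
```

```text
19.15 [517.3  35.9 247.6] yaw 158.5 [ 0.01 -0.01 -0.01] [-0.1  0.4 -0.8] -0.0
(array([-0.0035, -0.1348,  0.0979]), array([-0.13, -0.03,  0.1 ])) (array([-0.0035, -0.1347,  0.1399]), array([-0.13, -0.03,  0.1 ]))
```

Call:
arm_command([
  [[-0.001,-0.045,0,0,0,0,255],[-0.002,-0.09,0,0,0,0,255],[-0.0035,-0.1348,0,0,0,0,255],[-0.0035,-0.1348,0.04,0,0,0,255],[-0.0035,-0.1348,0.08,0,0,0,255],[-0.0035,-0.1348,0.11,0,0,0,255],[-0.0035,-0.1348,0.13,0,0,0,255],[-0.0035,-0.1348,0.13,0,0,0,255],[-0.0035,-0.1348,0.13,0,0,0,255]],
])

```text
time_s: 20.05
ee_pos: [471.5, -91.0, 119.1]
tool_rot: [0.586, 3.086, -0.003]
ft_force: [0.5, 0.5, -0.1]
width: -0.1
```

Run:
```python
from h import *
st();print(rel([471,-91,99],158.4))
cv2.imwrite('pics/b1.png',cams.get_image('wrist')[:,:,::-1])
im=cams.get_image("scene")[:,:,::-1];cv2.imwrite("pics/sb1.png",cv2.resize(im[210:325,230:380],None,fx=5,fy=5,interpolation=cv2.INTER_CUBIC))
```

```text
20.05 [471.5 -91.  119.1] yaw 158.51 [ 0.05 -0.04 -0.03] [ 0.5  0.5 -0.1] -0.1
(array([ 0.0005, -0.0001,  0.0201]), array([-0.11,  0.04,  0.11]))
```

View pics/b1.png

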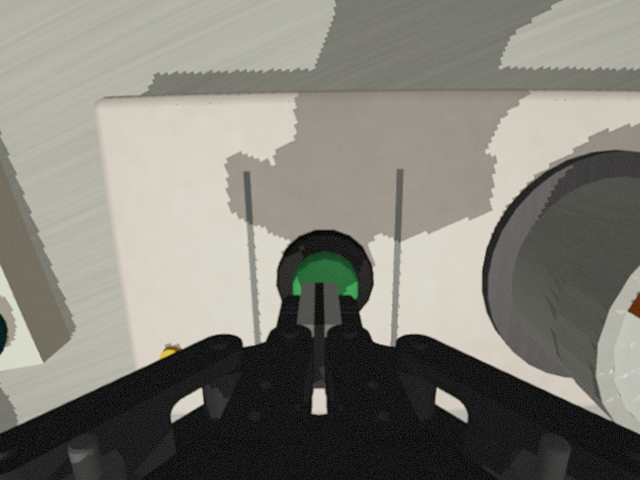

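View pics/sb1.png

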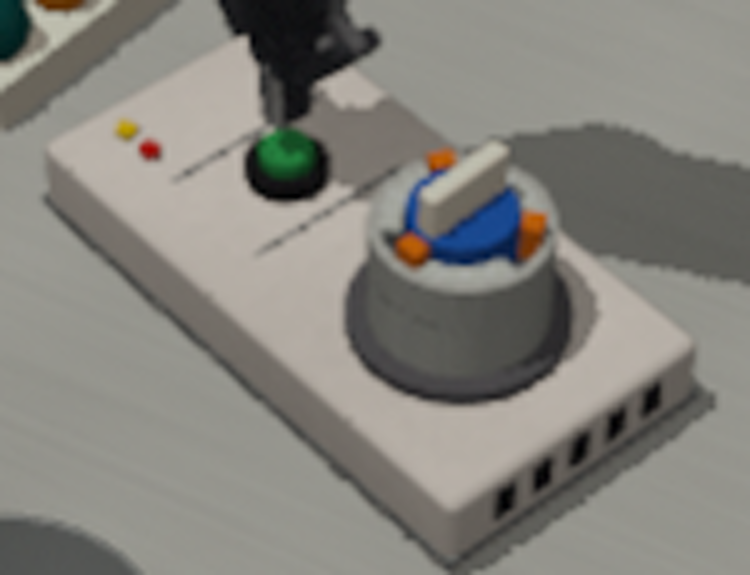

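Run:
```python
from h import *
im=cams.get_image("top")[:,:,::-1];cv2.imwrite("pics/t15.png",cv2.resize(im[195:265,270:340],None,fx=8,fy=8,interpolation=cv2.INTER_CUBIC))
```

```text
(no output)
```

View pics/t15.png

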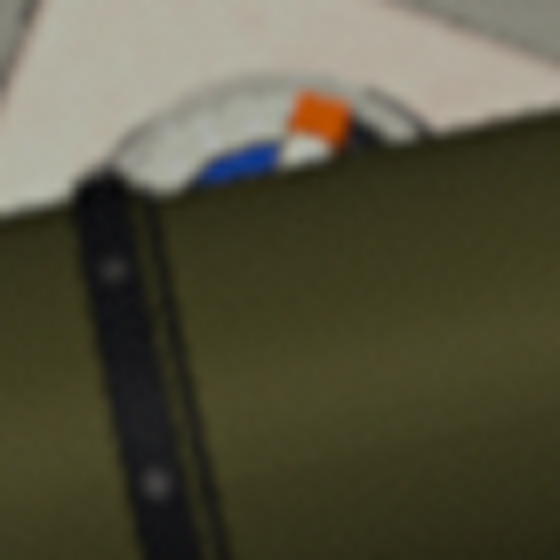

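Run:
```python
import cv2,numpy as np
a=cv2.imread("pics/w2.png")[170:320,230:410]; b=cv2.imread("pics/w14f.png")[160:300,240:400]
cv2.imwrite("pics/z2.png",cv2.resize(a,None,fx=4,fy=4,interpolation=cv2.INTER_CUBIC));cv2.imwrite("pics/z14.png",cv2.resize(b,None,fx=4,fy=4,interpolation=cv2.INTER_CUBIC))
```

```text
(no output)
```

View pics/z2.png

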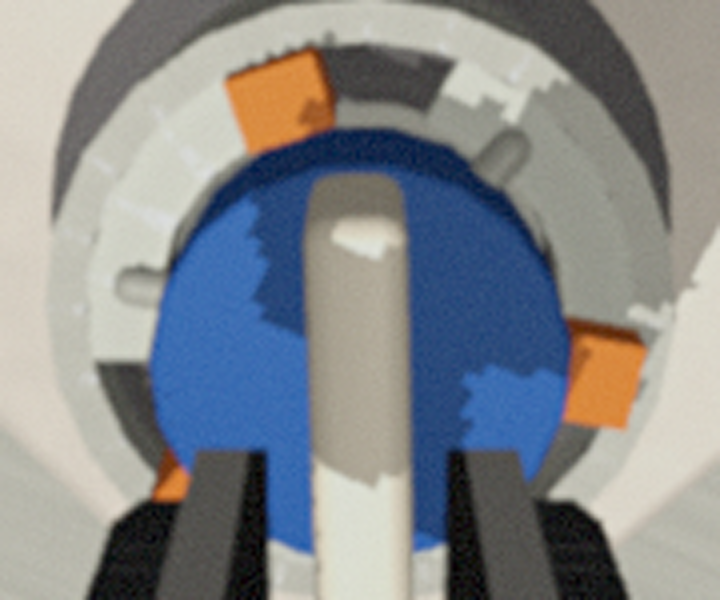

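View pics/z14.png

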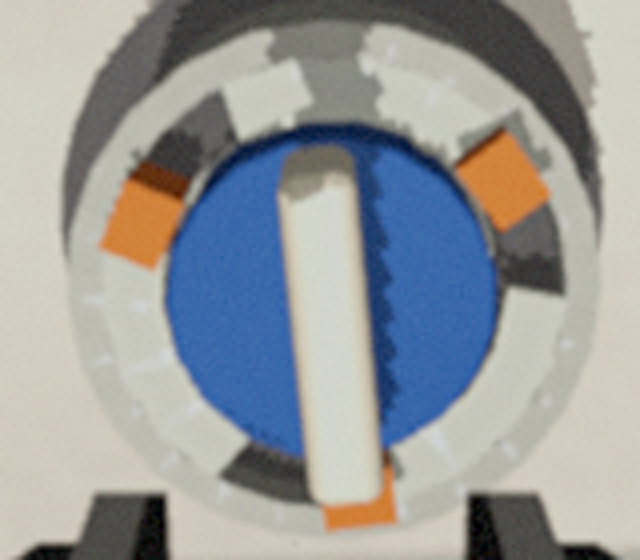

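Run:
```python
import h; from h import *
from scipy.optimize import least_squares
class S:
    def __init__(s,p,r): s.p=p;s.r=r
    def state(s): return dict(ee_pos=np.array(s.p),tool_rot=np.array(s.r))
A=lambda v:np.degrees(np.arctan2(v[...,1],v[...,0]))
c2=lambda L:[(230+(u+.5)/4-.5,170+(v+.5)/4-.5) for u,v in L]
c14=lambda L:[(240+(u+.5)/4-.5,160+(v+.5)/4-.5) for u,v in L]
h.arm=S([519.096,35.9995,232.064],[-.705,3.058,-.003])
lug=atz("wrist",c2([(515,146),(127,286)]),128); w2=atz("wrist",c2([(281,103),(606,386)]),135)
bar=[atz("wrist",c2([(x0,y0),(x1,y1)]),176) for x0,y0,x1,y1 in((305,240,318,550),(408,240,411,545))]
print("lug",lug.round(1),"walls2",w2.round(1),"bar",[A(b[1]-b[0]).round(1) for b in bar],[b.mean(0).round(1) for b in bar])
h.arm=S([517.2,36,275.3],[-.613,-3.08,.003])
w14=atz("wrist",c14([(145,222),(503,180)]),135);print("walls14",w14.round(1))
b14=[atz("wrist",c14(L),160) for L in([(283,205),(309,490)],[(354,185),(381,480)])];print([A(b[1]-b[0]).round(1)%180 for b in b14])
for c in ([518,36],[518,37],[517,36.5],[519,36]):
    print(c,"lug ang",A(lug[:,:2]-c).round(1),np.linalg.norm(lug[:,:2]-c,axis=1).round(1),"w2",A(w2[:,:2]-c).round(1),np.linalg.norm(w2[:,:2]-c,axis=1).round(1),"w14",A(w14[:,:2]-c).round(1),np.linalg.norm(w14[:,:2]-c,axis=1).round(1))
```

```text
lug [[486.5  44.4 128. ]
 [529.6   3.1 128. ]] walls2 [[494.3  11.7 135. ]
 [510.9  71.1 135. ]] bar [np.float64(27.8), np.float64(27.0)] [array([517.2,  28.7, 176. ]), array([512. ,  38.7, 176. ])]
walls14 [[493.9  14.  135. ]
 [510.1  71.6 135. ]]
[np.float64(162.3), np.float64(163.0)]
[518, 36] lug ang [165.1 -70.5] [32.6 34.8] w2 [-134.3  101.4] [33.9 35.8] w14 [-137.6  102.6] [32.7 36.4]
[518, 37] lug ang [166.8 -71.1] [32.4 35.8] w2 [-133.1  101.8] [34.7 34.8] w14 [-136.4  102.9] [33.3 35.5]
[517, 36.5] lug ang [165.5 -69.3] [31.5 35.7] w2 [-132.5  100. ] [33.6 35.1] w14 [-135.8  101.2] [32.3 35.7]
[519, 36] lug ang [165.5 -72.1] [33.6 34.5] w2 [-135.5  103. ] [34.6 36. ] w14 [-138.8  104.1] [33.4 36.7]
```

The stop-wall and lug geometry in my images puts home nearer 157–160° world yaw. The handle reads about 163°, so I don't trust "home" yet. I haven't pressed the button, so I'll nudge the bar's end with closed fingers, which gives a clean release.

Run:
```python
from h import *
print(rel([542.4,54.1,240],159.4),rel([542.4,54.1,166],159.4))
```

```text
(array([-0.0125,  0.1604, -0.1196]), array([-0.01,  0.18, -0.88])) (array([-0.0123,  0.1604, -0.0456]), array([-0.01,  0.18, -0.88]))
```

Call:
arm_command([
  [[0,0,-0.05,0,0,0,255],[0,0,-0.1,0,0,0,255],[-0.003,0.05,-0.12,0,0,-0.9,255],[-0.006,0.1,-0.12,0,0,-0.9,255],[-0.0125,0.1604,-0.12,0,0,-0.9,255],[-0.0125,0.1604,-0.12,0,0,-0.9,255],[-0.0125,0.1604,-0.09,0,0,-0.9,255],[-0.0125,0.1604,-0.06,0,0,-0.9,255],[-0.0125,0.1604,-0.046,0,0,-0.9,255],[-0.0125,0.1604,-0.046,0,0,-0.9,255]],
])

```text
time_s: 21.2
ee_pos: [541.2, 53.5, 163.1]
tool_rot: [-0.562, -3.089, 0.004]
ft_force: [-0.1, 0.3, -0.1]
width: 0.0
```

Run:
```python
from h import *
st();print(rel([542.4,54.1,166],159.4))
cv2.imwrite('pics/c1.png',cams.get_image('wrist')[:,:,::-1])
im=cams.get_image("scene")[:,:,::-1];cv2.imwrite("pics/sc1.png",cv2.resize(im[210:325,230:380],None,fx=5,fy=5,interpolation=cv2.INTER_CUBIC))
```

```text
21.2 [541.2  53.5 163.1] yaw 159.4 [-0.02  0.03 -0.04] [-0.1  0.3 -0.1] 0.0
(array([-0.0009,  0.001 , -0.0029]), array([-0.17, -0.08, -0.  ]))
```

View pics/c1.png

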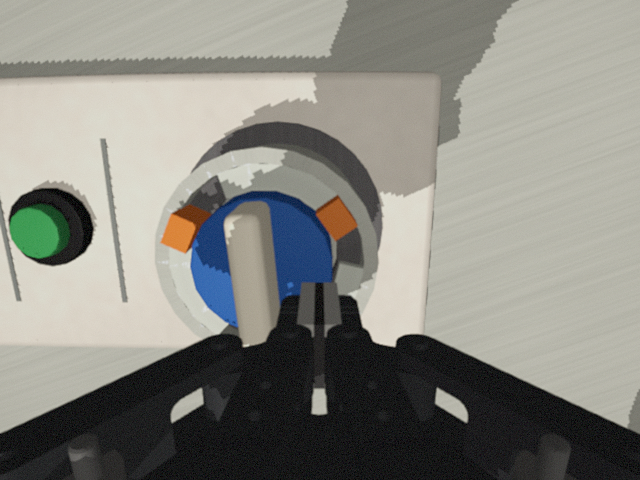

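View pics/sc1.png

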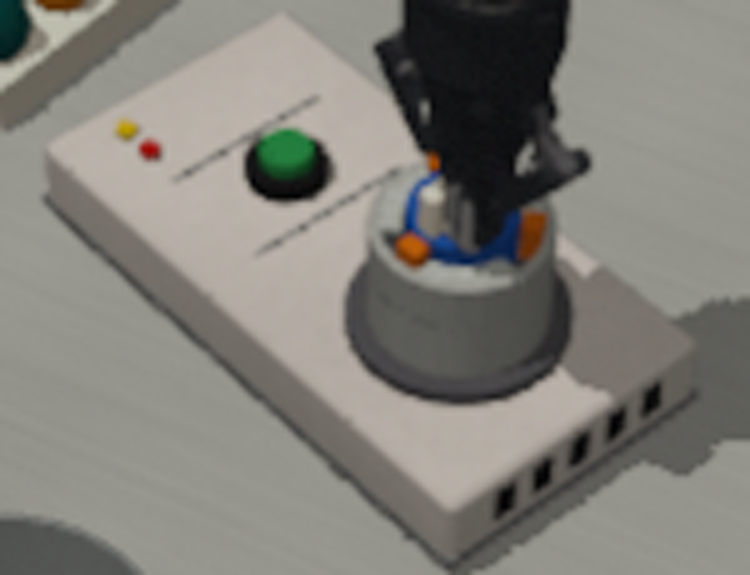

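Call:
arm_command([
  [[0,-0.002,0,0,0,0,255],[0,-0.004,0,0,0,0,255],[0,-0.006,0,0,0,0,255],[0,-0.006,0,0,0,0,255]],
])

```text
time_s: 21.7
ee_pos: [541.2, 49.2, 166.4]
tool_rot: [0.56, 3.086, 0.004]
ft_force: [4.0, 4.0, 2.7]
width: -0.0
```

Call:
arm_command([
  [[0,-0.001,0,0,0,0,255],[0,-0.002,0,0,0,0,255],[0,-0.002,0,0,0,0,255]],
])

```text
time_s: 22.0
ee_pos: [541.1, 48.6, 166.6]
tool_rot: [0.558, 3.085, 0.008]
ft_force: [5.2, 8.9, 2.4]
width: 0.1
```

Call:
arm_command([
  [[0,-0.001,0,0,0,0,255],[0,-0.002,0,0,0,0,255],[0,-0.002,0,0,0,0,255]],
])

```text
time_s: 22.3
ee_pos: [541.0, 48.2, 166.8]
tool_rot: [0.556, 3.084, 0.012]
ft_force: [7.7, 13.8, 2.3]
width: 0.2
```

Run:
```python
from h import *
st()
cv2.imwrite('pics/c2.png',cams.get_image('wrist')[:,:,::-1])
```

```text
22.3 [541.   48.2 166.8] yaw 159.54 [ 4.42 -2.46  0.16] [ 7.7 13.8  2.3] 0.2
```

Call:
arm_command([
  [[0,0.002,0,0,0,0,255],[0,0.004,0,0,0,0,255],[0,0.007,0,0,0,0,255],[0,0.012,0,0,0,0,255],[0,0.012,0,0,0,0,255]],
])

```text
time_s: 22.85
ee_pos: [542.3, 55.8, 164.0]
tool_rot: [-0.561, -3.09, 0.003]
ft_force: [-0.2, 0.0, -0.5]
width: -0.2
```

Run:
```python
from h import *
st()
cv2.imwrite('pics/c3.png',cams.get_image('wrist')[:,:,::-1])
cv2.imwrite('pics/cc.png',np.hstack([cv2.resize(cv2.imread(f'pics/c{i}.png')[150:350,180:310],None,fx=3,fy=3,interpolation=cv2.INTER_CUBIC) for i in (2,3)]))
```

```text
22.85 [542.3  55.8 164. ] yaw 159.41 [-0.04  0.02  0.02] [-0.2  0.  -0.5] -0.2
```

View pics/cc.png

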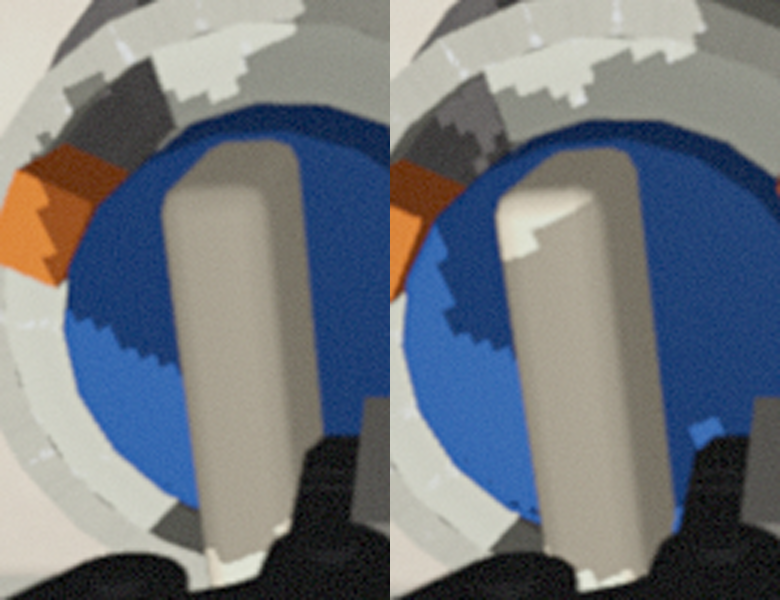

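Run:
```python
from h import *
print(rel([517.5,36,280],159.4))
```

```text
(array([ 0.0163, -0.0274, -0.1159]), array([-0.12, -0.01,  0.01]))
```

Call:
arm_command([
  [[0,0,-0.03,0,0,0,255],[0,0,-0.07,0,0,0,255],[0.01,-0.02,-0.116,0,0,0,220],[0.0163,-0.0274,-0.116,0,0,0,180],[0.0163,-0.0274,-0.116,0,0,0,180],[0.0163,-0.0274,-0.116,0,0,0,180],[0.0163,-0.0274,-0.116,0,0,0,180]],
])

```text
time_s: 23.6
ee_pos: [517.5, 36.1, 279.0]
tool_rot: [-0.561, -3.089, 0.004]
ft_force: [0.3, 0.6, 0.6]
width: 25.2
```

Run:
```python
from h import *
st()
im=cams.get_image("wrist")[:,:,::-1];cv2.imwrite("pics/w15f.png",im);cv2.imwrite("pics/w15.png",cv2.resize(im[150:300,250:400],None,fx=4,fy=4,interpolation=cv2.INTER_CUBIC))
r=im[:,:,2].astype(float)
for s in (0,1):
    P=[]
    for v in range(208,262):
        row=r[v,300:345]; th=120; ids=np.where(row>th)[0]; a,b=ids[0],ids[-1]
        P.append((300+a-(row[a]-th)/(row[a]-row[a-1]),v) if s==0 else (300+b+(row[b]-th)/(row[b]-row[b+1]),v))
    P=np.array(P);m=np.ones(len(P),bool)
    for _ in range(4):
        k=np.polyfit(P[m,1],P[m,0],1);q=abs(P[:,0]-np.polyval(k,P[:,1]));m=q<.6
    e=[(np.polyval(k,208),208),(np.polyval(k,262),262)]
    W=atz("wrist",e,160);v=W[1]-W[0];print(m.sum(),np.degrees(np.arctan2(v[1],v[0]))%180)
```

```text
23.6 [517.5  36.1 279. ] yaw 159.41 [ 0.07 -0.01  0.02] [0.3 0.6 0.6] 25.2
54 163.48473414537378
54 163.5497787837307
```

View pics/w15.png

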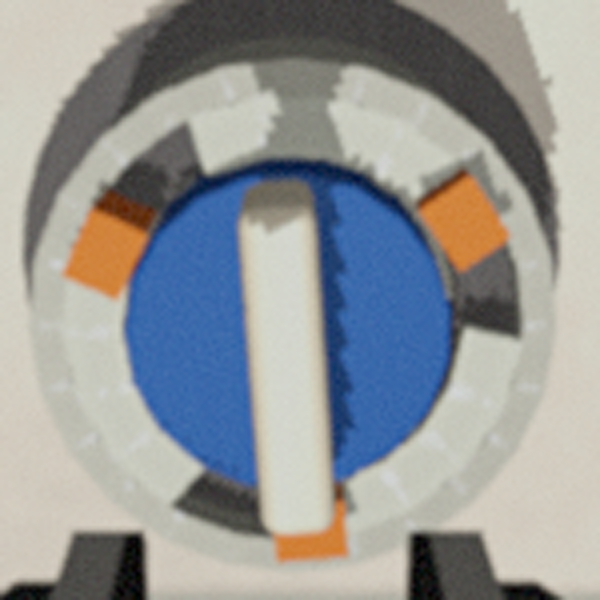

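Three different seating methods (loose straddle, grip, single-sided push) all end at 163–163.5°, with firm resistance there each time. That is the stop in practice. Now the button.

Call:
arm_command([
  [[-0.001,-0.045,0,0,0,0,255],[-0.002,-0.09,0,0,0,0,255],[-0.0012,-0.1352,0,0,0,0,255],[-0.0012,-0.1352,0.04,0,0,0,255],[-0.0012,-0.1352,0.08,0,0,0,255],[-0.0012,-0.1352,0.12,0,0,0,255],[-0.0012,-0.1352,0.16,0,0,0,255],[-0.0012,-0.1352,0.172,0,0,0,255],[-0.0012,-0.1352,0.172,0,0,0,255],[-0.0012,-0.1352,0.172,0,0,0,255]],
])

```text
time_s: 24.65
ee_pos: [472.3, -91.3, 110.6]
tool_rot: [0.56, 3.088, -0.002]
ft_force: [0.2, -0.3, 0.8]
width: 0.2
```

Run:
```python
from h import *
st();print(rel([471,-91,99],159.4))
```

```text
24.65 [472.3 -91.3 110.6] yaw 159.43 [-0.03 -0.02 -0.01] [ 0.2 -0.3  0.8] 0.2
(array([ 0.0014, -0.0002,  0.0116]), array([-0.06,  0.17,  0.03]))
```

Call:
arm_command([
  [[0.001,0,0.004,0,0,0,255],[0.001,0,0.008,0,0,0,255],[0.001,0,0.011,0,0,0,255],[0.001,0,0.014,0,0,0,255],[0.001,0,0.014,0,0,0,255]],
])

```text
time_s: 25.15
ee_pos: [471.2, -90.7, 96.1]
tool_rot: [0.56, 3.088, -0.001]
ft_force: [-0.0, 0.9, 6.2]
width: 0.0
```

Call:
arm_command([
  [[0,0,0.002,0,0,0,255],[0,0,0.003,0,0,0,255],[0,0,0.003,0,0,0,255]],
])

```text
time_s: 25.45
ee_pos: [471.4, -90.7, 95.8]
tool_rot: [0.559, 3.087, -0.002]
ft_force: [-9.5, 4.8, 21.0]
width: 0.1
```

Run:
```python
from h import *
st()
im=cams.get_image("scene")[:,:,::-1];cv2.imwrite("pics/sp.png",cv2.resize(im[220:270,260:330],None,fx=10,fy=10,interpolation=cv2.INTER_CUBIC))
cv2.imwrite("pics/wp.png",cv2.resize(cams.get_image("wrist")[200:400,220:420,::-1],None,fx=3,fy=3))
```

```text
25.45 [471.4 -90.7  95.8] yaw 159.47 [ 1.93  3.25 -0.02] [-9.5  4.8 21. ] 0.1
```

View pics/sp.png

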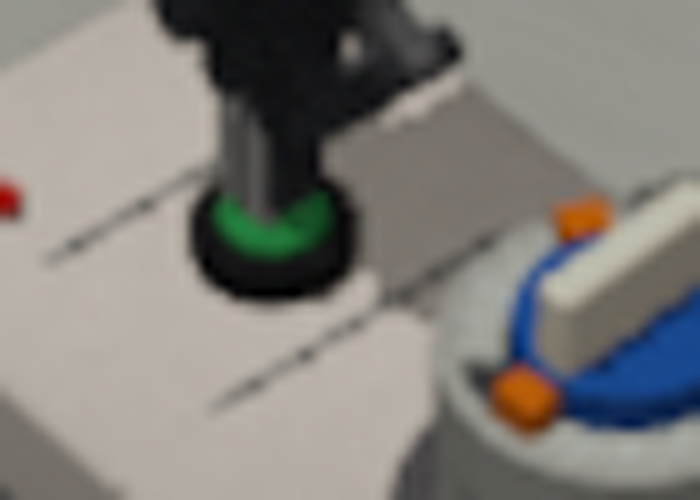

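View pics/wp.png

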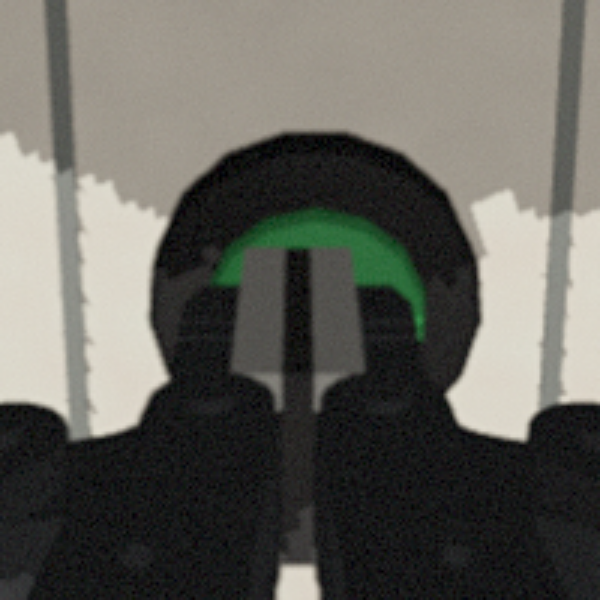

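The button is nearly flush with its housing under 21 N (the spring is 5 N at full travel), so it has bottomed. Releasing.

Call:
arm_command([
  [[0,0,-0.01,0,0,0,255],[0,0,-0.05,0,0,0,255],[0,0,-0.1,0,0,0,255],[0,0,-0.15,0,0,0,255],[0,-0.04,-0.15,0,0,0,255],[0,-0.08,-0.15,0,0,0,255],[0,-0.12,-0.15,0,0,0,255],[0,-0.16,-0.15,0,0,0,255],[0,-0.16,-0.15,0,0,0,255],[0,-0.16,-0.15,0,0,0,255]],
])

```text
time_s: 26.55
ee_pos: [413.5, -241.0, 241.4]
tool_rot: [-0.565, -3.09, 0.001]
ft_force: [0.9, 0.6, -0.8]
width: 0.0
```

Run:
```python
from h import *
st()
im=cams.get_image("scene")[:,:,::-1];cv2.imwrite("pics/se.png",im)
t=cams.get_image("top")[:,:,::-1];cv2.imwrite("pics/te.png",t);cv2.imwrite("pics/tec.png",cv2.resize(t[195:265,270:340],None,fx=8,fy=8,interpolation=cv2.INTER_CUBIC))
```

```text
26.55 [ 413.5 -241.   241.4] yaw 159.28 [ 0.06 -0.04 -0.02] [ 0.9  0.6 -0.8] 0.0
```

View pics/se.png

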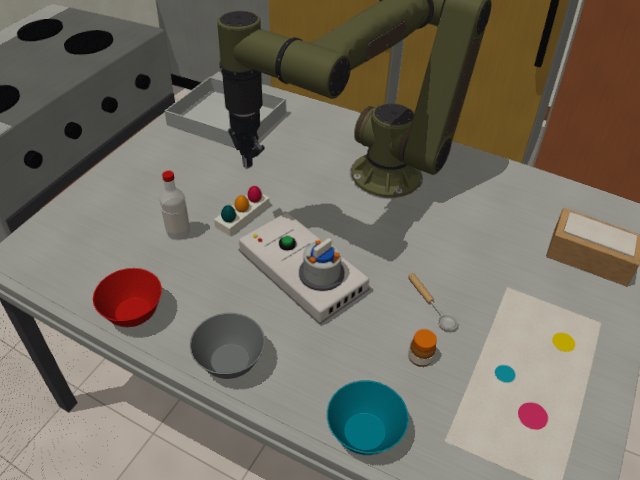

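View pics/tec.png

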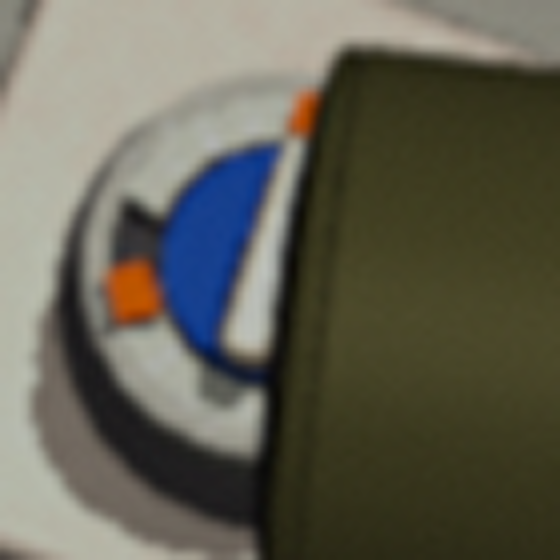

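Run:
```python
from h import *
d=lambda L:[(270+(u+.5)/8-.5,195+(v+.5)/8-.5) for u,v in L]
r=cv2.imread("pics/te.png")[:,:,2].astype(float)
P=[]
for v in range(216,236):
    row=r[v,290:310]; th=(row[:8].min()+150)/2
    a=[i for i in range(3,20) if row[i]>th and row[i-1]<=th]
    if a: a=a[-1] if len(a)==1 else a[0]; P.append((290+a-(row[a]-th)/(row[a]-row[a-1]),v))
P=np.array(P);k=np.polyfit(P[:,1],P[:,0],1);print(len(P),abs(P[:,0]-np.polyval(k,P[:,1])).max())
for e in (d([(220,345),(283,145)]),[(np.polyval(k,v),v) for v in(235,216)]):
    W=atz("top",e,160);v=W[1]-W[0];print(np.degrees(np.arctan2(v[1],v[0])))
```

```text
20 0.09565055548728196
-16.109878487645954
-16.471596868502886
```

```bash
python3 -c "
from station import arm
print(arm.finish_job())"
```

```text
the job is handed in; nothing more can be done
None
```

The lid is in its thread and screwed against a firm stop, and the green button was pressed after that. However, the handle rests about 3–4° short of the nominal home angle.

- **Drop:** I turned the lid anticlockwise to about 79°. The handle's image then fitted a height of 165 mm instead of 176 mm, and the lugs sat down in the gaps, so it had dropped in.
- **Screwing home:** I turned it clockwise to the stop, where it held against up to 1.75 N·m. My first release turned it back slightly, so I seated it again four more times, with a loose straddle, a grip and a one-sided push.
- **Check that disagreed:** after release, the wrist, scene and top cameras all put the handle at 3–4° anticlockwise of the mixer's axis, not 0°. Pressed hard against the stop it read about 1°. My rough estimate from the stop walls and lugs put home nearer 0°. It returned to within about 1° of the same place every time, so I took that as its resting position at the stop, but I could not confirm it.
- **Button:** I pressed it down to a hard bottom at 21 N, where it looked nearly flush with its housing, then lifted clear. I did not measure that it had sprung back up.
- **Everything else:** the spoon, bottle and amber jar look unmoved in the last scene image. I handed the job in at about 26.6 s, with the arm touching nothing.

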